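# Load, close and lock the sloping membrane flow cell

### The job

Load the membrane cassette handle-up into the pocket of the sloping flow cell, lower the hinged clamping frame gently onto it by its bar handle (do not let it drop), then turn all three orange bolt knobs clockwise fully to their locked stops. Leave the glassware around it standing where it is.

Things in the scene. Friction and masses are not known exactly. Their poses are not given: they have to be found in the camera images.
- bed: Flow cell body, a grey block on a fixed stand; its top slopes up away from the robot at 25 degrees. Origin: centre of the pocket floor, 90 mm above the worktop; x up the slope to the hinge, y left along the hinge, z out of the slope. Pocket 104 mm (x) by 94 mm (y), floor at z = 0, rails 9 mm high. The frame's hinge axis is parallel to y through x = 78, z = 14 mm.
- cassette: Membrane cassette, 0.12 kg: white plate 92 (x) by 84 (y) by 8 mm, pale membrane on top, blue bow handle across it. Origin: centre of its underside, z up. The handle's grip bar runs along x: 46 mm long, 12 mm wide, 26 to 42 mm above the underside, on two legs at its ends. It fits the pocket with its x along the bed's x, either way round, with 6 mm (x) and 5 mm (y) of play to each side.
- frame (a joint): Opening angle (rad) of the hinged aluminium clamping frame: 0 = shut on the bed, 2.0 = upright, 2.2 = its open stop. It starts standing open near upright, where its stiff hinge just holds it; let go below about 1.6 it falls. A plate 10 mm thick, 184 mm wide, with a 78 x 68 mm window through which the cassette's handle stands when shut.
- frame_handle (a point): Grip point on the frame's bar handle, a round steel rod 12 mm thick and 160 mm long, parallel to the hinge (bed y), 194 mm from the hinge axis with a 30 mm clear gap to the frame's free edge. The point is 52 mm left (+y) of its middle, so that fingers stay clear of the front knob. In the bed's frame: x = 78 - 194 cos(frame), y = 52, z = 14 + 194 sin(frame) mm.
- knob_left_grip (a point): Orange bar knob of the captive bolt at the left side (+y) of the frame; the point lies on its axis, 8 mm below its top. Bar 60 long, 14 wide, 26 mm tall; its underside is 18 mm below this point, 9 mm off the frame. The axis is square to the frame. With the frame shut the point is at bed x = 0, y = 73, z = 46 mm. A white stripe marks the bar end that points to the hinge when open.
- knob_right_grip (a point): Orange bar knob of the captive bolt at the right side (-y) of the frame; the point lies on its axis, 8 mm below its top. Bar 60 long, 14 wide, 26 mm tall; its underside is 18 mm below this point, 9 mm off the frame. The axis is square to the frame. With the frame shut the point is at bed x = 0, y = -73, z = 46 mm. A white stripe marks the bar end that points to the hinge when open.
- knob_front_grip (a point): Orange bar knob of the captive bolt at the front, free edge of the frame; the point lies on its axis, 8 mm below its top. Bar 60 long, 14 wide, 26 mm tall; its underside is 18 mm below this point, 9 mm off the frame. The axis is square to the frame. With the frame shut the point is at bed x = -62, y = 0, z = 46 mm. A white stripe marks the bar end that points to the hinge when open.
- knob_left (a joint): Angle (rad) of the bolt at the left side (+y): 0 = open stop, bar along the bed's x axis (to the hinge); grows clockwise seen from above the knob; pi/2 = locked stop, bar parallel to the hinge. Stays where left. Beyond about 0.3 its hammer head no longer passes the slot in the bed, so the frame cannot shut over a turned bolt.
- knob_right (a joint): Angle (rad) of the bolt at the right side (-y): 0 = open stop, bar along the bed's x axis (to the hinge); grows clockwise seen from above the knob; pi/2 = locked stop, bar parallel to the hinge. Stays where left. Beyond about 0.3 its hammer head no longer passes the slot in the bed, so the frame cannot shut over a turned bolt.
- knob_front (a joint): Angle (rad) of the bolt at the front, free edge: 0 = open stop, bar along the bed's x axis (to the hinge); grows clockwise seen from above the knob; pi/2 = locked stop, bar parallel to the hinge. Stays where left. Beyond about 0.3 its hammer head no longer passes the slot in the bed, so the frame cannot shut over a turned bolt.
- petri_dish: Glass petri dish with lid, 95 mm across, 16 mm high, a bystander. Origin: centre of its underside.
- beaker_1: Beaker, 84 mm across and 89 mm high, a bystander. Origin: centre of its underside.
- reagent: Small white reagent bottle with black cap, 46 mm across, 87 mm high, a bystander. Origin: centre of its underside.
- flask_small: Conical flask, 66 mm across, 94 mm high, a bystander. Origin: centre of its underside.

How it is judged:
By the outcome, as a careful person would: the job done as asked, in the order asked, and still so for the second after the job is handed in, with the robot touching nothing.
It also fails if it takes over 72 s, if anything falls off the work surface, if the arm or the gripper's body presses on something with over 40 N, if the wrist force passes 120 N, or if a joint passes its speed limit or range.

### The arm

A 7-joint arm with a two-finger parallel gripper is mounted at the origin on a cart in front of the work surface, level with it; the furniture and walls round the work are solid. World frame = base frame: x ahead of the robot, y to its left, z up, the work surface at z = 0. Lengths are in m, angles in rad, forces in N, time in s.
With the tool pointing down it reaches from about 0.4 to 0.875 m from the base axis. Payload 4.4 kg.
Tool frame: the origin (TCP) lies midway between the tips of the shut fingers; the grasp point (between the pads) lies 19 mm behind it; z points along the fingers, y is the line along which they close (so a half turn about z gives the same grasp; the last joint's range is limited). The gripper opens to 85 mm and grips with 20 to 120 N. Pads are 22 mm wide; open, the fingers measure 114 mm over their backs; the gripper's body (76 mm by 85 mm) begins 54 mm behind the grasp point. The pads swing forward as they close: fully open they stand 13 mm farther back than shut.
Start: joints at [-1.308, 0.628, 0.038, 1.517, -0.027, 0.996, -0.02], TCP at [0.21, 0.615, 0.231] pointing down, gripper open.
Joint ranges: [-3.06, 3.06], [-0.37, 2.12], [-1.25, 1.32], [0.18, 2.47], [-1.1, 4.24], [0.23, 1.98], [-2.94, 2.94]. Speed limits (rad/s): [2.57, 2.57, 3.14, 3.14, 3.14, 3.14, 3.14].

### API

Orientations are given as a unit quaternion [w, x, y, z].
In Python, from workcell import ctrl gives the robot as it stands.
- The arm moves only by the shell command python3 -m jog 'ROWS' [OPENING] [FORCE]. ROWS is JSON, a list of rows, each an object of numbers: "x", "y", "z": the shift along the world's x, y, z scaled (see below); "wx", "wy", "wz": the turn, a rotation vector about the world's x, y, z scaled (see below). In form: [{"x": .., "y": .., "z": .., "wx": .., "wy": .., "wz": ..}, ...]. A call has 1 to 20 rows; each row is the pose to reach, as a shift and turn from the pose commanded when the call began, turning the shorter way round; what a row does not reach only later rows make up. The controller multiplies each number of a shift by 0.5 m and each number of a turn by 360 degrees. A row lasts 1/10 s, in which the tool goes at most 50 mm and 8.59 degrees, less where a joint would pass 70% of its speed; a pose out of reach is approached as far as the arm can. A call with a number of a shift or a turn outside -1 to 1 is refused whole. A call with a gripper value outside its range is refused whole. OPENING is the finger opening in mm, from 0 to 85.4, set as the call begins (- or left out, the last holds). The fingers move at their own pace and stop on an object; FORCE is the grip in N (left out, the last holds). Time passes only in rows, so rows that repeat a pose let the fingers close. It gives the time, the measured TCP pose, the force, the opening and the grip force at its end, in the units of the state.
- ctrl.get_state(): the state, without advancing time (a new reading comes with each control period).
- ctrl.get_image(name): name is "side" or "top"; returns a dict with "pixels" (400x640x3 uint8, red, green, blue), "intrinsics" (3x3 intrinsics, pixels), "camera_from_world" (4x4, takes a point from world to camera coordinates). Camera axes: x right, y down, z forward; pixel columns grow to the right and rows downward; lengths in m; the calibration is good to about 2 mm. A picture is of the moment at which its call begins. There is no depth.
- ctrl.sign_off(): hands the job in; it is judged then, once.
The state is a dict: "clock": time; "q": joint angles; "joint_vel": joint speeds; "tau": joint torques, N m; "eef_pos": TCP position; "ee_rot": TCP orientation; "wrist_force": force on the tool from outside, world axes, zero at the start; "moment": the same for the moment, N m; "grip_width": finger opening in m; "grasp_force": force on a finger pad.
Only numpy, scipy, OpenCV 4.12 (cv2) and the standard library are available. Lean on these libraries where they do the work, as an engineer would, in place of code of your own. Each camera call takes 0.05 s, during which the arm holds its last target. There are 200 camera calls.

## Working session

There is one attempt and no reset: what is moved stays moved. The work goes in short steps, Python scripts to look and compute and a shell command to move; the robot and the scene stay as the last step left them, time stands still between calls to the robot, and variables do not carry over. Pictures are saved under pics/ and viewed, at most 12 in all, crops included, and the job is handed in when it is done.

```bash
ls; mkdir -p pics
python3 - <<'E'
from workcell import ctrl
import cv2,numpy as np
for n in("side","top"):
    d=ctrl.get_image(n); cv2.imwrite(f"pics/{n}0.png",d["pixels"][:,:,::-1]); np.savez(f"{n}0.npz",**{k:np.array(v) for k,v in d.items()})
    print(n,np.round(d["intrinsics"],1).tolist(),np.round(d["camera_from_world"],3).tolist())
s=ctrl.get_state();print(s)
E
```

```text
pics
side [[429.7, 0.0, 315.2], [0.0, 429.7, 209.1], [0.0, 0.0, 1.0]] [[0.88, -0.475, -0.012, -0.546], [-0.244, -0.429, -0.87, 0.206], [0.408, 0.768, -0.494, 1.263], [0.0, 0.0, 0.0, 1.0]]
top [[464.2, 0.0, 316.9], [0.0, 464.2, 198.1], [0.0, 0.0, 1.0]] [[0.241, -0.971, 0.004, -0.163], [-0.872, -0.219, -0.438, 0.541], [0.426, 0.102, -0.899, 1.512], [0.0, 0.0, 0.0, 1.0]]
{'clock': 0.1, 'q': array([-1.30778835,  0.62930309,  0.03844219,  1.51828014, -0.02701261,
        0.99632247, -0.01996884]), 'joint_vel': array([ 2.28170670e-03, -2.19700480e-03, -6.67876876e-04, -1.46997330e-04,
       -1.26041157e-03, -5.90865984e-05,  9.97041500e-04]), 'tau': array([ 3.95959927e-03, -5.64544344e+01,  1.23063136e+00, -1.93977785e+01,
        1.12128735e-02,  5.36303764e-03,  1.16148968e-05]), 'eef_pos': array([0.20967433, 0.61464017, 0.23044508]), 'ee_rot': array([-1.42325761e-04,  1.63651449e-01,  9.86517814e-01, -8.86274973e-04]), 'wrist_force': array([-0.9847756 , -0.97505915,  0.19889214]), 'moment': array([ 0.02609078, -0.02622339,  0.0595482 ]), 'grasp_force': 0.0, 'grip_width': 0.08549196147191833}
```

View pics/side0.png

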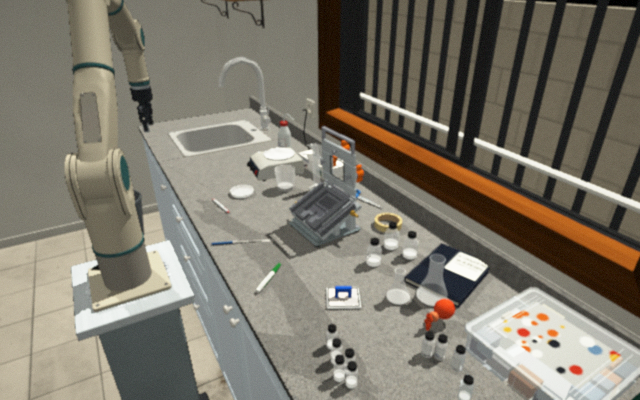

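View pics/top0.png

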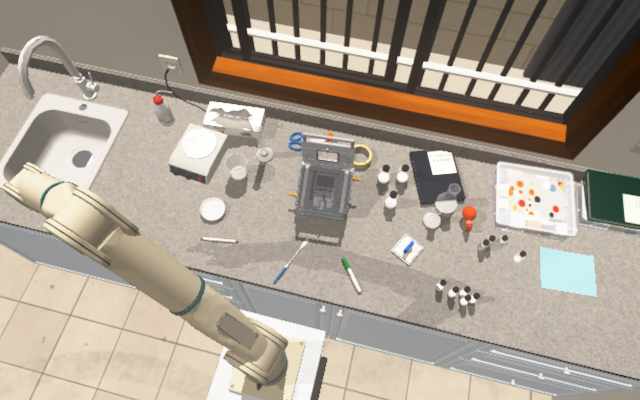

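The side view shows the cassette (blue handle) at about (344,295), the bed at about (325,212) and the upright frame at about (340,160). In the top view the cassette is at about (407,248) and the bed at about (325,190). I'll enlarge both.

Run:
```python
import cv2,numpy as np
s=cv2.imread("pics/side0.png");t=cv2.imread("pics/top0.png")
f=lambda im,x,y,w,h,k:cv2.resize(im[y:y+h,x:x+w],None,fx=k,fy=k,interpolation=cv2.INTER_CUBIC)
a=f(s,270,120,100,130,4.6) ; b=f(t,280,125,75,122,4.9)[:598]
c=np.zeros((600,800,3),np.uint8); c[:a.shape[0],:a.shape[1]]=a[:600]; w=800-a.shape[1]; c[:b.shape[0],a.shape[1]:]=b[:,:w]
print(a.shape,b.shape)
cv2.imwrite("pics/crop1.png",c)
d=np.hstack([f(s,320,280,50,40,8),f(t,382,228,50,40,8)])
cv2.imwrite("pics/crop2.png",d)
```

```text
(598, 460, 3) (598, 368, 3)
```

View pics/crop1.png

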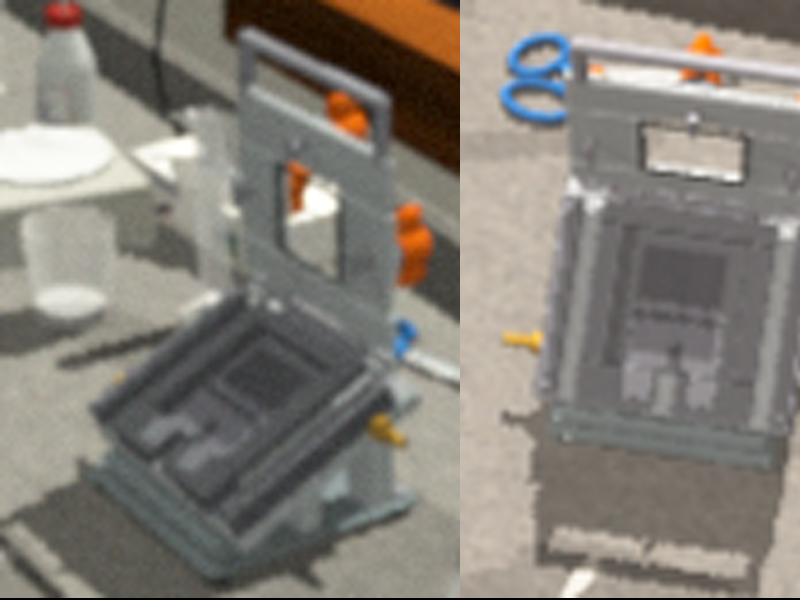

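View pics/crop2.png

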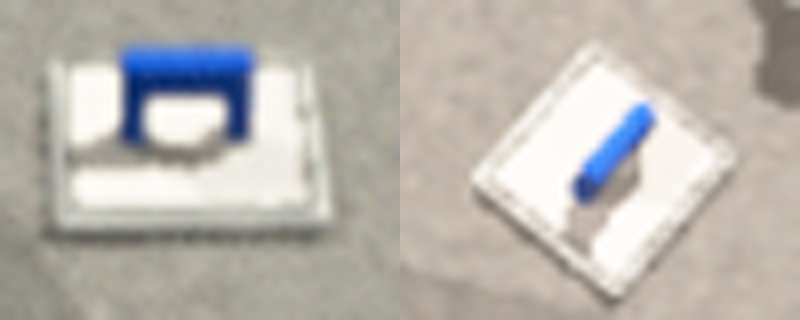

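```bash
python3 - <<'E'
import cv2,numpy as np
t=cv2.imread("pics/top0.png")
c=cv2.resize(t[128:222,288:364],None,fx=6,fy=6,interpolation=cv2.INTER_CUBIC)
cv2.imwrite("pics/crop3.png",c)
E
cat > h.py <<'E'
import cv2,numpy as np
from workcell import ctrl
def cam(n,f=None):
    d=np.load(f) if f else ctrl.get_image(n)
    return d["pixels"],np.array(d["intrinsics"]),np.array(d["camera_from_world"])
def plane(K,T,uv,z):
    r=T[:3,:3].T@np.linalg.inv(K)@[*uv,1]; c=-T[:3,:3].T@T[:3,3]; return c+r*(z-c[2])/r[2]
def tri(a,uva,b,uvb):
    p=cv2.triangulatePoints(a[1]@a[2][:3],b[1]@b[2][:3],np.float64(uva),np.float64(uvb)); return (p[:3]/p[3]).ravel()
def proj(c,p):
    q=c[2][:3,:3]@p+c[2][:3,3]; q=c[1]@q; return q[:2]/q[2]
def blue(c,box):
    x,y,w,h=box; hsv=cv2.cvtColor(c[0],cv2.COLOR_RGB2HSV)[y:y+h,x:x+w]
    m=cv2.inRange(hsv,(105,140,60),(130,255,255)); return m
E
```

```text
(no output)
```

View pics/crop3.png

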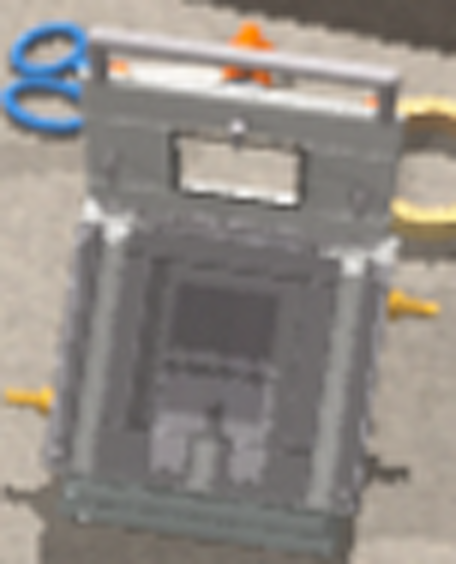

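Run:
```python
from h import *
from scipy.optimize import brentq
S=cam("side","side0.npz");T=cam("top","top0.npz")
ct=lambda u,v:np.array([288+(u+.5)/6-.5,128+(v+.5)/6-.5])
cs=lambda u,v:np.array([270+(u+.5)/4.6-.5,120+(v+.5)/4.6-.5])
L=tri(S,cs(245,35),T,ct(90,35));R=tri(S,cs(388,100),T,ct(397,75))
print("rod",L,R,np.linalg.norm(L-R))
for P,a,b in((L,cs(245,35),ct(90,35)),(R,cs(388,100),ct(397,75))): print(proj(S,P)-a,proj(T,P)-b)
d=(L-R)[:2];yaw=np.arctan2(-d[0],d[1]);m=(L+R)/2
s,c=np.sin(np.radians(25)),np.cos(np.radians(25))
F=lambda f:(78-194*np.cos(f),14+194*np.sin(f))
f=brentq(lambda f:.09+(s*F(f)[0]+c*F(f)[1])/1e3-m[2],1.3,2.3) if 1 else 0
for f in (f,2.0):
    x,z=F(f);h=(c*x-s*z)/1e3;o=m[:2]-h*np.array([np.cos(yaw),np.sin(yaw)])
    print("yaw",np.degrees(yaw),"f",f,"origin",o)
    Rb=cv2.Rodrigues(np.array([0,0,yaw]))[0]@cv2.Rodrigues(np.array([0,-np.radians(25),0]))[0]
    W=lambda p:np.array([*o,.09])+Rb@np.array(p)/1e3
    for n,p in dict(c1=(52,47,9),c2=(52,-47,9),c3=(-52,-47,9),c4=(-52,47,9),rl=(F(f)[0],80,F(f)[1])).items():
        print(n,((proj(T,W(p))-[288,128]+.5)*6).round(),((proj(S,W(p))-[270,120]+.5)*4.6).round())
# cassette
for C,box,n in((T,(382,228,50,40),"T"),(S,(320,280,50,40),"S")):
    b=blue(C,box);print(n,cv2.countNonZero(b),cv2.minAreaRect(cv2.findNonZero(b)))
P=lambda u,v,z:plane(T[1],T[2],(382+(u-400+.5)/8-.5,228+(v+.5)/8-.5),z)
a=[P(645,112,.04),P(585,190,.04)];print("handle ends",a,(a[0]+a[1])/2)
q=np.array([P(*k,.008) for k in((590,42),(738,158),(618,295),(474,178))]);print(q,q.mean(0),[np.linalg.norm(q[i]-q[i-1]) for i in range(4)])
for i in range(4):e=q[i]-q[i-1];print(np.degrees(np.arctan2(e[1],e[0])))
```

```text
rod [0.68170091 0.05103791 0.33222287] [ 0.69549722 -0.11577493  0.33472349] 0.16740106004997118
[ 0.17228588 -0.10112013] [-0.08223932  0.15288389]
[ 0.1908585  -0.11472106] [-0.08858197  0.15483682]Traceback (most recent call last):
  File "<stdin>", line 12, in <module>
    r = _zeros._brentq(f, a, b, xtol, rtol, maxiter, args, full_output, disp)
ValueError: f(a) and f(b) must have different signs
```

```bash
cat > a.py <<'E'
from h import *
S=cam("side","side0.npz");T=cam("top","top0.npz")
ct=lambda u,v:np.array([288+(u+.5)/6-.5,128+(v+.5)/6-.5])
cs=lambda u,v:np.array([270+(u+.5)/4.6-.5,120+(v+.5)/4.6-.5])
L=tri(S,cs(245,35),T,ct(90,35));R=tri(S,cs(388,100),T,ct(397,75))
d=(L-R)[:2];yaw=np.arctan2(-d[0],d[1]);m=(L+R)/2
s,c=np.sin(np.radians(25)),np.cos(np.radians(25))
F=lambda f:(78-194*np.cos(f),14+194*np.sin(f))
f=2.0
x,z=F(f);h=(c*x-s*z)/1e3;o=m[:2]-h*np.array([np.cos(yaw),np.sin(yaw)])
print("yaw",np.degrees(yaw),"f",f,"origin",o)
Rb=cv2.Rodrigues(np.array([0,0,yaw]))[0]@cv2.Rodrigues(np.array([0,-np.radians(25),0]))[0]
W=lambda p:np.array([*o,.09])+Rb@np.array(p)/1e3
for n,p in dict(c1=(52,47,9),c2=(52,-47,9),c3=(-52,-47,9),c4=(-52,47,9),f1=(52,47,0),f2=(52,-47,0),f3=(-52,-47,0),f4=(-52,47,0),rl=(F(f)[0],80,F(f)[1])).items():
    print(n,((proj(T,W(p))-[288,128]+.5)*6).round(),((proj(S,W(p))-[270,120]+.5)*4.6).round())
for C,box,n in((T,(382,228,50,40),"T"),(S,(320,280,50,40),"S")):
    b=blue(C,box);print(n,cv2.countNonZero(b),cv2.minAreaRect(cv2.findNonZero(b)))
P=lambda u,v,z:plane(T[1],T[2],(382+(u-400+.5)/8-.5,228+(v+.5)/8-.5),z)
a=[P(645,112,.04),P(585,190,.04)];print("handle ends",a,(a[0]+a[1])/2)
q=np.array([P(*k,.008) for k in((590,42),(738,158),(618,295),(474,178))]);print(q,q.mean(0),[np.linalg.norm(q[i]-q[i-1]) for i in range(4)])
for i in range(4):e=q[i]-q[i-1];print(np.degrees(np.arctan2(e[1],e[0])))
E
python3 a.py
python3 - <<'E'
import cv2
t=cv2.imread("pics/top0.png");s=cv2.imread("pics/side0.png")
import numpy as np
def g(im,x,y,w,h,k):
    c=cv2.resize(im[y:y+h,x:x+w],None,fx=k,fy=k,interpolation=cv2.INTER_CUBIC)
    l=cv2.cvtColor(c,cv2.COLOR_BGR2GRAY);return cv2.createCLAHE(4,(4,4)).apply(l)
cv2.imwrite("pics/crop4.png",np.hstack([g(t,294,160,62,58,6.4)[:371],g(s,286,180,62,58,6.4)[:371]]))
E
```

```text
yaw 4.727906361192824 f 2.0 origin [ 0.62542236 -0.03759356]
c1 [152. 269.] [252. 325.]
c2 [306. 291.] [326. 375.]
c3 [280. 461.] [217. 465.]
c4 [127. 439.] [147. 411.]
f1 [153. 270.] [256. 334.]
f2 [306. 292.] [330. 383.]
f3 [281. 462.] [221. 474.]
f4 [128. 439.] [152. 419.]
rl [97. 40.] [249.  40.]
T 32 ((26.250001907348633, 18.25), (2.1213202476501465, 12.727922439575195), 45.0)
S 93 ((23.0, 11.0), (10.0, 14.0), 90.0)
handle ends [array([ 0.52027738, -0.38931286,  0.04      ]), array([ 0.47743002, -0.36919279,  0.04      ])] [ 0.4988537  -0.37925283  0.04      ]
[[ 0.56152203 -0.36352571  0.008     ]
 [ 0.52192766 -0.43766386  0.008     ]
 [ 0.44472834 -0.39498833  0.008     ]
 [ 0.48345059 -0.32318936  0.008     ]] [ 0.50290716 -0.37984182  0.008     ] [np.float64(0.08787588610146707), np.float64(0.08404866562990727), np.float64(0.0882096089173476), np.float64(0.0815751500217881)]
-27.323568999794624
-118.10498545710105
151.0663306307769
61.661357584044154
```

View pics/crop4.png

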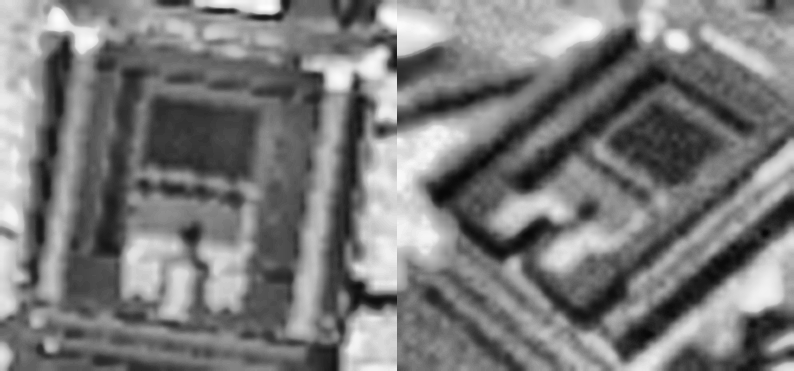

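The top and side crops confirm the estimates. The pocket's back-left corner is within about 1.5 px of the prediction at (313,172), and the rod ends are at about (303,134) and (354,140) in the top view. I'll nudge the origin by about +4 mm in x. The cassette's yaw is about -28°. Next I'll write a helper that works out the moves.

```bash
cat > p.py <<'E'
import numpy as np,sys
from scipy.spatial.transform import Rotation as Q
from workcell import ctrl
O=np.array([.629,-.039,.09]);YAW=4.7
RB=Q.from_euler("ZY",[YAW,-25],degrees=True)
bed=lambda p:O+RB.apply(np.array(p)/1e3)
DOWN=lambda yaw:Q.from_euler("ZX",[yaw-90,180],degrees=True)*Q.from_euler("Z",180,degrees=True)  # tool y at `yaw`
TB=lambda t=0:RB*Q.from_euler("Z",t,degrees=True)*Q.from_euler("Y",180,degrees=True) # tool z=-bed z, tool y=bed y
def st():
    s=ctrl.get_state();q=s["ee_rot"];return s,np.array(s["eef_pos"]),Q.from_quat([q[1],q[2],q[3],q[0]])
def plan(*wps):
    s,p,r=st();print("clock",round(s["clock"],2),"pos",p.round(4),"F",np.round(s["wrist_force"],1),"q",np.round(s["q"],2))
    for P,R in wps:
        d=(np.array(P)-p)/.5;w=(R*r.inv()).as_rotvec()/(2*np.pi)
        print("d",d.round(4),"w",w.round(4),"mm",round(np.linalg.norm(d)*500),"deg",round(np.linalg.norm(w)*360))
E
python3 - <<'E'
from p import *
s,p,r=st();print(r.as_matrix().round(2))
print(DOWN(61.8).as_matrix().round(2),TB().as_matrix().round(2))
R=DOWN(61.8)
plan(((.40,.25,.26),R),((.45,-.1,.26),R),((.501,-.3795,.12),R),((.501,-.3795,.017),R))
E
```

```text
[[-0.95  0.32 -0.  ]
 [ 0.32  0.95 -0.  ]
 [-0.   -0.   -1.  ]]
[[-0.88  0.47 -0.  ]
 [ 0.47  0.88 -0.  ]
 [ 0.   -0.   -1.  ]] [[-0.9  -0.08  0.42]
 [-0.07  1.    0.03]
 [-0.42 -0.   -0.91]]
clock 0.1 pos [0.2097 0.6146 0.2304] F [-1.  -1.   0.2] q [-1.31  0.63  0.04  1.52 -0.03  1.   -0.02]
d [ 0.3807 -0.7293  0.0591] w [ 0.0003 -0.0001 -0.026 ] mm 412 deg 9
d [ 0.4807 -1.4293  0.0591] w [ 0.0003 -0.0001 -0.026 ] mm 755 deg 9
d [ 0.5827 -1.9883 -0.2209] w [ 0.0003 -0.0001 -0.026 ] mm 1042 deg 9
d [ 0.5827 -1.9883 -0.4269] w [ 0.0003 -0.0001 -0.026 ] mm 1058 deg 9
```

```bash
python3 -m jog '[{"x":0.3,"y":-0.5,"z":0.06,"wz":-0.026},{"x":0.3,"y":-0.5,"z":0.06,"wz":-0.026},{"x":0.3,"y":-0.5,"z":0.06,"wz":-0.026},{"x":0.3,"y":-0.5,"z":0.06,"wz":-0.026},{"x":0.3,"y":-0.5,"z":0.06,"wz":-0.026},{"x":0.48,"y":-1,"z":0.06,"wz":-0.026},{"x":0.48,"y":-1,"z":0.06,"wz":-0.026},{"x":0.48,"y":-1,"z":0.06,"wz":-0.026},{"x":0.48,"y":-1,"z":0.06,"wz":-0.026},{"x":0.48,"y":-1,"z":0.06,"wz":-0.026},{"x":0.48,"y":-1,"z":0.06,"wz":-0.026},{"x":0.48,"y":-1,"z":0.06,"wz":-0.026}]' 60
python3 - <<'E'
from p import *
R=DOWN(61.8)
plan(((.501,-.3795,.12),R))
E
```

```text
clock 0.1 pos [0.2097 0.6146 0.2304] F [-1.  -1.   0.2] q [-1.31  0.63  0.04  1.52 -0.03  1.   -0.02]
d [ 0.5827 -1.9883 -0.2209] w [ 0.0003 -0.0001 -0.026 ] mm 1042 deg 9$[0]: bad value
```

```bash
python3 -m jog '[{"x":0.3,"y":-0.5,"z":0.06,"wx":0,"wy":0,"wz":-0.026},{"x":0.3,"y":-0.5,"z":0.06,"wx":0,"wy":0,"wz":-0.026},{"x":0.3,"y":-0.5,"z":0.06,"wx":0,"wy":0,"wz":-0.026},{"x":0.3,"y":-0.5,"z":0.06,"wx":0,"wy":0,"wz":-0.026},{"x":0.3,"y":-0.5,"z":0.06,"wx":0,"wy":0,"wz":-0.026},{"x":0.48,"y":-1,"z":0.06,"wx":0,"wy":0,"wz":-0.026},{"x":0.48,"y":-1,"z":0.06,"wx":0,"wy":0,"wz":-0.026},{"x":0.48,"y":-1,"z":0.06,"wx":0,"wy":0,"wz":-0.026},{"x":0.48,"y":-1,"z":0.06,"wx":0,"wy":0,"wz":-0.026},{"x":0.48,"y":-1,"z":0.06,"wx":0,"wy":0,"wz":-0.026},{"x":0.48,"y":-1,"z":0.06,"wx":0,"wy":0,"wz":-0.026},{"x":0.48,"y":-1,"z":0.06,"wx":0,"wy":0,"wz":-0.026}]' 60
python3 - <<'E'
from p import *
R=DOWN(61.8)
plan(((.501,-.3795,.12),R))
E
```

```text
clock: 1.3
eef_pos: [0.4516, 0.1084, 0.2615]
ee_rot: [0.001, 0.249, 0.969, -0.001]
wrist_force: [-0.2, 0.8, -0.1]
grip_width: 0.0594
grasp_force: 0.0
clock 1.3 pos [0.4516 0.1084 0.2615] F [-0.2  0.8 -0.1] q [-0.43  0.33  0.17  1.98 -0.07  0.84  0.85]
d [ 0.0988 -0.9758 -0.283 ] w [0.0005 0.0002 0.0016] mm 510 deg 1
```

Good tracking: all six keys are required.

```bash
python3 -m jog '[{"x":0.05,"y":-0.5,"z":0,"wx":0,"wy":0,"wz":0},{"x":0.05,"y":-0.5,"z":0,"wx":0,"wy":0,"wz":0},{"x":0.05,"y":-0.5,"z":0,"wx":0,"wy":0,"wz":0},{"x":0.05,"y":-0.5,"z":0,"wx":0,"wy":0,"wz":0},{"x":0.05,"y":-0.5,"z":0,"wx":0,"wy":0,"wz":0},{"x":0.1,"y":-0.975,"z":-0.28,"wx":0,"wy":0,"wz":0.001},{"x":0.1,"y":-0.975,"z":-0.28,"wx":0,"wy":0,"wz":0.001},{"x":0.1,"y":-0.975,"z":-0.28,"wx":0,"wy":0,"wz":0.001},{"x":0.1,"y":-0.975,"z":-0.28,"wx":0,"wy":0,"wz":0.001},{"x":0.1,"y":-0.975,"z":-0.28,"wx":0,"wy":0,"wz":0.001},{"x":0.1,"y":-0.975,"z":-0.28,"wx":0,"wy":0,"wz":0.001},{"x":0.1,"y":-0.975,"z":-0.28,"wx":0,"wy":0,"wz":0.001},{"x":0.1,"y":-0.975,"z":-0.28,"wx":0,"wy":0,"wz":0.001},{"x":0.1,"y":-0.975,"z":-0.28,"wx":0,"wy":0,"wz":0.001}]'
python3 - <<'E'
from p import *
R=DOWN(61.8)
plan(((.501,-.3795,.017),R))
E
```

```text
clock: 2.7
eef_pos: [0.5007, -0.3703, 0.1216]
ee_rot: [0.0, 0.24, 0.971, 0.001]
wrist_force: [-0.7, 0.2, 0.2]
grip_width: 0.0595
grasp_force: 0.0
clock 2.7 pos [ 0.5007 -0.3703  0.1216] F [-0.7  0.2  0.2] q [ 0.48  0.73  0.18  1.7  -0.18  0.73  1.84]
d [ 0.0006 -0.0183 -0.2093] w [-0.0002  0.0001 -0.0013] mm 105 deg 0
```

```bash
python3 -m jog '[{"x":0.002,"y":-0.014,"z":-0.1,"wx":0,"wy":0,"wz":0},{"x":0.002,"y":-0.014,"z":-0.15,"wx":0,"wy":0,"wz":0},{"x":0.002,"y":-0.014,"z":-0.18,"wx":0,"wy":0,"wz":0},{"x":0.002,"y":-0.014,"z":-0.208,"wx":0,"wy":0,"wz":0},{"x":0.002,"y":-0.014,"z":-0.208,"wx":0,"wy":0,"wz":0},{"x":0.002,"y":-0.014,"z":-0.208,"wx":0,"wy":0,"wz":0}]'; python3 -m jog '[{"x":0,"y":0,"z":0,"wx":0,"wy":0,"wz":0},{"x":0,"y":0,"z":0,"wx":0,"wy":0,"wz":0},{"x":0,"y":0,"z":0,"wx":0,"wy":0,"wz":0},{"x":0,"y":0,"z":0,"wx":0,"wy":0,"wz":0},{"x":0,"y":0,"z":0,"wx":0,"wy":0,"wz":0},{"x":0,"y":0,"z":0,"wx":0,"wy":0,"wz":0},{"x":0,"y":0,"z":0,"wx":0,"wy":0,"wz":0}]' 0 50
python3 - <<'E'
from h import *
for n in("side","top"):
    c=cam(n);np.savez(n+"1.npz",pixels=c[0],intrinsics=c[1],camera_from_world=c[2])
S=cam(0,"side1.npz")[0][270:330,310:380];T=cam(0,"top1.npz")[0][205:265,372:442]
z=np.hstack([S,T]);cv2.imwrite("pics/g1.png",cv2.resize(z[:,:,::-1],None,fx=5.6,fy=5.6,interpolation=cv2.INTER_CUBIC))
E
```

```text
clock: 3.3
eef_pos: [0.5016, -0.3794, 0.0182]
ee_rot: [0.001, 0.24, 0.971, -0.0]
wrist_force: [-0.2, 0.3, -0.4]
grip_width: 0.06
grasp_force: 0.0
clock: 4.0
eef_pos: [0.5014, -0.3796, 0.0182]
ee_rot: [0.001, 0.241, 0.971, -0.0]
wrist_force: [-0.2, 0.7, 6.2]
grip_width: 0.0112
grasp_force: 49.5
```

View pics/g1.png

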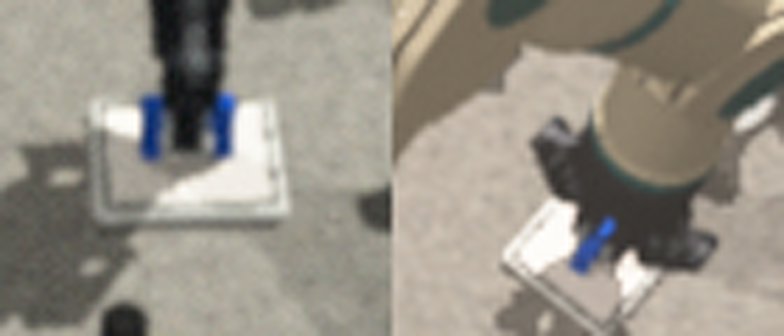

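The cassette is gripped: width 11 mm, fingers centred between the legs at crop x of about 187. Now I'll lift it and carry it above the pocket.

Run:
```python
from p import *
plan(((.50,-.36,.25),TB()),(bed((0,0,130)),TB()),(bed((0,0,68)),TB()))
```

```text
clock 4.1 pos [ 0.5014 -0.3797  0.0181] F [ 0.1 -0.9  5.9] q [ 0.52  0.88  0.14  1.72 -0.21  0.55  1.87]
d [-0.0027  0.0393  0.4637] w [-0.0141 -0.0687  0.089 ] mm 233 deg 41
d [0.1458 0.6723 0.3793] w [-0.0141 -0.0687  0.089 ] mm 393 deg 41
d [0.198  0.6766 0.267 ] w [-0.0141 -0.0687  0.089 ] mm 377 deg 41
```

```bash
python3 -m jog '[{"x":0,"y":0,"z":0.06,"wx":0,"wy":0,"wz":0},{"x":0,"y":0,"z":0.15,"wx":0,"wy":0,"wz":0},{"x":0,"y":0,"z":0.25,"wx":0,"wy":0,"wz":0},{"x":0,"y":0.04,"z":0.35,"wx":-0.003,"wy":-0.014,"wz":0.018},{"x":0,"y":0.04,"z":0.44,"wx":-0.007,"wy":-0.034,"wz":0.044},{"x":0.03,"y":0.13,"z":0.46,"wx":-0.01,"wy":-0.05,"wz":0.065},{"x":0.06,"y":0.22,"z":0.46,"wx":-0.0141,"wy":-0.0687,"wz":0.089},{"x":0.07,"y":0.31,"z":0.46,"wx":-0.0141,"wy":-0.0687,"wz":0.089},{"x":0.09,"y":0.4,"z":0.45,"wx":-0.0141,"wy":-0.0687,"wz":0.089},{"x":0.11,"y":0.49,"z":0.43,"wx":-0.0141,"wy":-0.0687,"wz":0.089},{"x":0.13,"y":0.58,"z":0.4,"wx":-0.0141,"wy":-0.0687,"wz":0.089},{"x":0.146,"y":0.65,"z":0.379,"wx":-0.0141,"wy":-0.0687,"wz":0.089},{"x":0.146,"y":0.672,"z":0.379,"wx":-0.0141,"wy":-0.0687,"wz":0.089},{"x":0.146,"y":0.672,"z":0.379,"wx":-0.0141,"wy":-0.0687,"wz":0.089},{"x":0.198,"y":0.677,"z":0.267,"wx":-0.0141,"wy":-0.0687,"wz":0.089},{"x":0.198,"y":0.677,"z":0.267,"wx":-0.0141,"wy":-0.0687,"wz":0.089},{"x":0.198,"y":0.677,"z":0.267,"wx":-0.0141,"wy":-0.0687,"wz":0.089},{"x":0.198,"y":0.677,"z":0.267,"wx":-0.0141,"wy":-0.0687,"wz":0.089},{"x":0.198,"y":0.677,"z":0.267,"wx":-0.0141,"wy":-0.0687,"wz":0.089}]'
python3 - <<'E'
from p import *
plan((bed((0,0,68)),TB()),(bed((0,0,19)),TB()))
from h import *
for n in("side","top"):
    c=cam(n);np.savez(n+"2.npz",pixels=c[0],intrinsics=c[1],camera_from_world=c[2])
S=cam(0,"side2.npz")[0][175:250,275:370];T=cam(0,"top2.npz")[0][150:225,275:370]
z=np.hstack([S,T]);cv2.imwrite("pics/g2.png",cv2.resize(z[:,:,::-1],None,fx=4.2,fy=4.2,interpolation=cv2.INTER_CUBIC))
E
```

```text
clock: 6.0
eef_pos: [0.6072, -0.0437, 0.1663]
ee_rot: [0.202, -0.04, 0.978, 0.011]
wrist_force: [0.9, -0.0, -0.9]
grip_width: 0.0109
grasp_force: 49.0
clock 6.0 pos [ 0.6072 -0.0437  0.1663] F [ 0.9 -0.  -0.9] q [-0.13  0.54  0.27  2.1  -1.1   0.23  2.78]
d [-0.0137  0.0046 -0.0293] w [-0.0004 -0.0046 -0.0001] mm 16 deg 2
d [ 0.0276  0.008  -0.1181] w [-0.0004 -0.0046 -0.0001] mm 61 deg 2
```

View pics/g2.png

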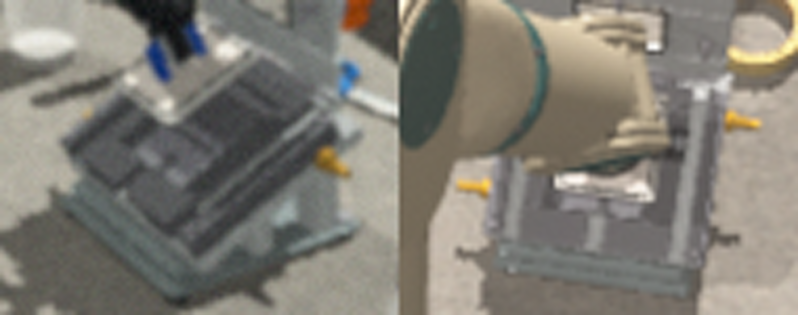

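```bash
cat > fk.py <<'E'
import numpy as np,itertools,json
from scipy.spatial.transform import Rotation as Q
from scipy.optimize import least_squares
def fk(q,P,s):
    h,ax1,L1,ax2,L2,ax3,L3,y1,y2,y3,bx,by,psi=P
    p=np.array([bx,by,h],float);R=Q.identity()
    def rz(a):return Q.from_rotvec([0,0,a])
    def ry(a):return Q.from_rotvec([0,a,0])
    R=rz(s[0]*q[0])*ry(q[1])*rz(s[1]*q[2]); p=p+R.apply([ax1,y1,L1])
    R=R*ry(q[3])*rz(s[2]*q[4]);p=p+R.apply([ax2,y2,L2])
    R=R*ry(q[5])*rz(s[3]*q[6]+psi);p=p+R.apply([0,0,L3])
    return p,R
E
cat > fit.py <<'E'
from fk import *
from p import st
s,p,r=st()
D=[([-1.30779,.62930,.03844,1.51828,-.02701,.99632,-.01997],[.20967,.61464,.23045],[0,.16365,.98652,-.0009]),
([-.43,.33,.17,1.98,-.07,.84,.85],[.4516,.1084,.2615],[.001,.249,.969,-.001]),
([.48,.73,.18,1.7,-.18,.73,1.84],[.5007,-.3703,.1216],[0,.24,.971,.001]),
([.52,.88,.14,1.72,-.21,.55,1.87],[.5014,-.3797,.0181],[.001,.241,.971,0]),
(list(s["q"]),list(p),list(s["ee_rot"]))]
best=None
for sg in itertools.product((-1,1),repeat=4):
    def res(P):
        o=[]
        for q,x,w in D:
            a,R=fk(q,P,sg);T=Q.from_quat([w[1],w[2],w[3],w[0]])
            o+=list((a-x)*10)+list((R*T.inv()).as_rotvec())
        return np.array(o+list(.3*np.array([P[1],P[3],P[5],P[7],P[8],P[9],P[10],P[11]])))
    for psi in(0,np.pi):
        f=least_squares(res,[.35,0,.4,0,.4,0,.25,0,0,0,0,0,psi])
        if best is None or f.cost<best[0]:best=(f.cost,sg,f.x,res(f.x))
print(best[0],best[1],best[2].round(3));print(best[3].round(3))
json.dump([list(best[2]),best[1]],open("fk.json","w"))
E
python3 fit.py
```

```text
0.0005659073322938511 (-1, -1, -1, -1) [ 3.520e-01  5.000e-03  5.530e-01  1.000e-03  3.850e-01  0.000e+00
  3.560e-01 -2.400e-02 -3.000e-03  0.000e+00  0.000e+00 -2.000e-03
  1.572e+00]
[-0.001 -0.001  0.     0.     0.    -0.001  0.004  0.005 -0.007 -0.001
  0.003  0.003 -0.005  0.007 -0.015 -0.001  0.002  0.003  0.003 -0.014
  0.02  -0.002 -0.004 -0.004 -0.001  0.003  0.002  0.     0.    -0.001
  0.001  0.     0.    -0.007 -0.001  0.     0.    -0.001]
```

```bash
cat > ik.py <<'E'
from fk import *
P,SG=json.load(open("fk.json"))
LO=np.array([-3.06,-.37,-1.25,.18,-1.1,.23,-2.94]);HI=np.array([3.06,2.12,1.32,2.47,4.24,1.98,2.94])
rng=np.random.default_rng(0)
def ik(p,R,n=60,seed=None,m=.03):
    out=[]
    for i in range(n):
        q0=seed if seed is not None and i==0 else rng.uniform(LO+.1,HI-.1)
        f=least_squares(lambda q:np.r_[(fk(q,P,SG)[0]-p)*10,(fk(q,P,SG)[1]*R.inv()).as_rotvec()*3,1e-4*(q-(LO+HI)/2)],q0,bounds=(LO+m,HI-m),max_nfev=80)
        e=np.linalg.norm((fk(f.x,P,SG)[0]-p)),(fk(f.x,P,SG)[1]*R.inv()).magnitude()
        if e[0]<.003 and e[1]<.01: out.append((min((f.x-LO).min(),(HI-f.x).min()),f.x))
    out.sort(key=lambda t:-t[0]);return out
E
python3 - <<'E'
from ik import *
from p import *
for nm,t in(("place",(0,0,19)),("hover",(0,0,70)),("kl",(0,73,27)),("kr",(0,-73,27)),("kf",(-62,0,27))):
    for a in (0,180,-90,90):
        r=ik(bed(t),TB(a),24);print(nm,a,len(r),[(round(m,2),q.round(2).tolist()) for m,q in r[:2]])
E
```

```text
place 0 10 [(np.float64(0.32), [0.65, 0.81, -0.91, 2.14, 1.72, 0.55, 0.12]), (np.float64(0.3), [0.67, 0.83, -0.95, 2.14, 1.72, 0.58, 0.13])]
place 180 4 [(np.float64(0.03), [0.8, 0.99, -1.22, 2.13, 1.69, 0.84, -2.91]), (np.float64(0.03), [0.8, 0.99, -1.22, 2.13, 1.69, 0.84, -2.91])]
place -90 12 [(np.float64(0.31), [0.64, 0.81, -0.89, 2.14, 1.73, 0.54, -1.46]), (np.float64(0.18), [0.54, 0.74, -0.72, 2.14, 1.76, 0.41, -1.52])]
place 90 10 [(np.float64(0.3), [0.67, 0.83, -0.95, 2.14, 1.72, 0.58, 1.7]), (np.float64(0.26), [0.61, 0.78, -0.83, 2.14, 1.73, 0.49, 1.66])]
hover 0 8 [(np.float64(0.26), [0.68, 0.69, -0.92, 2.17, 1.55, 0.49, 0.24]), (np.float64(0.21), [0.64, 0.66, -0.86, 2.17, 1.55, 0.44, 0.24])]
hover 180 6 [(np.float64(0.03), [0.59, 0.63, -0.77, 2.17, 1.54, 0.38, -2.91]), (np.float64(0.03), [0.59, 0.63, -0.77, 2.17, 1.54, 0.38, -2.91])]
hover -90 12 [(np.float64(0.19), [0.75, 0.75, -1.06, 2.17, 1.56, 0.6, -1.32]), (np.float64(0.17), [0.77, 0.76, -1.08, 2.17, 1.57, 0.62, -1.32])]
hover 90 12 [(np.float64(0.27), [0.69, 0.69, -0.94, 2.17, 1.55, 0.5, 1.81]), (np.float64(0.24), [0
[... 1007 characters left out ...]
, -1.17])]
kr 90 9 [(np.float64(0.28), [0.81, 0.82, -0.94, 2.1, 1.61, 0.51, 1.95]), (np.float64(0.15), [0.89, 0.91, -1.1, 2.1, 1.62, 0.66, 1.97])]
kf 0 18 [(np.float64(0.17), [0.55, 0.74, -0.69, 2.3, 2.13, 0.43, -0.33]), (np.float64(0.17), [0.56, 0.74, -0.7, 2.3, 2.12, 0.44, -0.32])]
kf 180 11 [(np.float64(0.17), [0.51, 0.72, -0.63, 2.3, 2.19, 0.4, 2.75]), (np.float64(0.16), [-0.22, 0.71, 0.44, 2.29, 4.08, 0.43, 0.74])]
kf -90 20 [(np.float64(0.17), [0.52, 0.73, -0.64, 2.3, 2.17, 0.4, -1.95]), (np.float64(0.17), [0.53, 0.73, -0.66, 2.3, 2.15, 0.41, -1.93])]
kf 90 16 [(np.float64(0.17), [0.55, 0.74, -0.68, 2.3, 2.14, 0.43, 1.23]), (np.float64(0.17), [0.6, 0.76, -0.77, 2.3, 2.06, 0.48, 1.32])]
```

The tilted pose can be reached, but only on a wrist branch with q5 ≈ 1.7. I'll emulate local IK to find a Cartesian detour that gets there.

```bash
cat > sim.py <<'E'
from ik import *
def step(q,p,R,w=.02):
    f=least_squares(lambda x:np.r_[(fk(x,P,SG)[0]-p)*10,(fk(x,P,SG)[1]*R.inv()).as_rotvec()*3,w*(x-q)],q,bounds=(LO,HI),max_nfev=60);return f.x
def run(q,wps,n=10,w=.02):
    q=np.clip(q,LO+1e-4,HI-1e-4);p,R=fk(q,P,SG);o=[]
    for p1,R1 in wps:
        rv=(R1*R.inv()).as_rotvec();p1=np.array(p1)
        for i in range(1,n+1):
            a=i/n;q=np.clip(step(q,p+(p1-p)*a,Q.from_rotvec(rv*a)*R,w),LO+1e-4,HI-1e-4)
        e=fk(q,P,SG);o.append((q,np.linalg.norm(e[0]-p1)*1e3,np.degrees((e[1]*R1.inv()).magnitude())));p,R=p1,R1
    return o
E
python3 - <<'E'
from sim import *
from p import *
q=np.array(st()[0]["q"])
D=DOWN(94.7)
T=lambda rx,ry:Q.from_euler("ZXY",[0,0,0],degrees=True)*Q.from_rotvec(np.radians([rx,0,0]))*Q.from_rotvec(np.radians([0,ry,0]))*D
c=np.array([.52,-.04,.30])
for sx in(30,-30,45,-45):
    o=run(q,[(c,D),(c,T(sx,0)),(c,T(sx,-25)),(c,TB()),(bed((0,0,110)),TB()),(bed((0,0,19)),TB())])
    print(sx)
    for x in o:print("  ",x[0].round(2),round(x[1],1),round(x[2],1))
E
```

```text
30
   [-0.56  0.5   0.87  1.79 -0.43  1.06  2.13] 0.0 0.0
   [-0.07  0.56  0.65  1.74 -0.79  1.36  2.54] 0.0 0.0
   [ 0.21  0.33  0.29  2.13 -1.1   0.85  2.85] 0.0 0.0
   [-0.36  0.2   0.51  2.18 -0.49  0.39  2.19] 0.0 0.0
   [-0.15  0.47  0.29  2.15 -1.1   0.23  2.79] 1.6 0.6
   [-0.1   0.66  0.23  2.03 -1.1   0.23  2.77] 10.8 4.5
-30
   [-0.56  0.5   0.87  1.79 -0.43  1.06  2.13] 0.0 0.0
   [-0.98  0.72  1.14  1.81 -0.15  0.96  1.77] 0.0 0.0
   [-1.23  0.61  1.27  2.21 -0.13  0.31  1.74] 0.0 0.0
   [-0.46  0.22  0.64  2.18 -0.58  0.41  2.28] 0.0 0.0
   [-0.15  0.47  0.29  2.15 -1.1   0.23  2.79] 1.6 0.6
   [-0.1   0.66  0.23  2.03 -1.1   0.23  2.77] 10.8 4.5
45
   [-0.56  0.5   0.87  1.79 -0.43  1.06  2.13] 0.0 0.0
   [ 0.13  0.66  0.55  1.71 -0.91  1.54  2.69] 0.0 0.0
   [ 0.7   0.45 -0.17  2.1  -1.1   0.94  2.86] 0.0 0.0
   [-0.05  0.18  0.14  2.18 -0.26  0.36  1.95] 0.0 0.0
   [-0.15  0.47  0.29  2.15 -1.1   0.23  2.79] 1.6 0.6
   [-0.1   0.66  0.23  2.03 -1.1   0.23  2.77] 10.8 4.5
-45
   [-0.56  0.5   0.87  1.79 -0.43  1.06  2.13] 0.0 0.0
   [-1.1   0.91  1.22  1.81 -0.07  0.96  1.65] 0.0 0.0
   [-1.32  0.85  1.32  2.21  0.03  0.31  1.54] 0.1 0.0
   [-0.41  0.21  0.56  2.18 -0.53  0.4   2.22] 0.0 0.0
   [-0.15  0.47  0.29  2.15 -1.1   0.23  2.79] 1.6 0.6
   [-0.1   0.66  0.23  2.03 -1.1   0.23  2.77] 10.8 4.5
```

Run:
```python
from sim import *
from p import *
D=DOWN(94.7)
q=np.array([0.68,0.69,-0.92,2.17,1.55,0.49,0.24])
c=np.array([.52,-.04,.30])
T=lambda rx,ry,yw=94.7:Q.from_rotvec(np.radians([rx,0,0]))*Q.from_rotvec(np.radians([0,ry,0]))*DOWN(yw)
for nm,w in dict(a=[(c,TB()),(c,T(-20,-25)),(c,T(-20,0)),(c,D)],b=[(c,TB()),(c,T(20,-25)),(c,T(20,0)),(c,D)],
  a2=[(c,TB()),(c,T(-40,-25)),(c,T(-40,0)),(c,D)],b2=[(c,TB()),(c,T(40,-25)),(c,T(40,0)),(c,D)],
  d=[(c,TB()),(c,D)]).items():
    print(nm)
    for x in run(q,w):print("  ",x[0].round(2),round(x[1],1),round(x[2],1))
# other branches down
for yw in(61.8,94.7):
    print([(round(m,2),x.round(2).tolist()) for m,x in ik(c,DOWN(yw),24)[::3]])
```

```text
a
   [ 1.04  0.34 -1.25  2.19  0.75  0.5   0.93] 0.1 0.0
   [ 0.55  0.32 -1.03  2.21  1.15  0.83  0.47] 0.0 0.0
   [ 0.46  0.54 -1.01  1.81  0.78  1.33  0.82] 0.0 0.0
   [ 0.78  0.56 -1.18  1.8   0.57  1.17  1.08] 0.0 0.0
b
   [ 1.04  0.34 -1.25  2.19  0.75  0.5   0.93] 0.1 0.0
   [ 1.23  0.45 -1.25  2.16  0.15  0.41  1.56] 0.1 0.0
   [ 0.94  0.6  -1.09  1.77  0.2   1.06  1.49] 0.0 0.0
   [ 0.67  0.48 -0.95  1.79  0.43  1.09  1.22] 0.0 0.0
a2
   [ 1.04  0.34 -1.25  2.19  0.75  0.5   0.93] 0.1 0.0
   [ 0.19  0.47 -0.93  2.22  1.29  1.28  0.26] 0.0 0.0
   [ 0.17  0.62 -0.88  1.82  0.95  1.58  0.58] 0.0 0.0
   [ 0.79  0.57 -1.19  1.8   0.58  1.18  1.07] 0.0 0.0
b2
   [ 1.04  0.34 -1.25  2.19  0.75  0.5   0.93] 0.1 0.0
   [ 1.35  0.67 -1.25  2.12 -0.26  0.48  1.99] 0.1 0.0
   [ 1.05  0.73 -1.04  1.73 -0.09  1.08  1.82] 0.0 0.0
   [ 0.58  0.43 -0.79  1.79  0.35  1.06  1.31] 0.0 0.0
d
   [ 1.04  0.34 -1.25  2.19  0.75  0.5   0.93] 0.1 0.0
   [ 0.78  0.56 -1.18  1.8   0.57  1.17  1.08] 0.0 0.0
[(np.float64(0.68), [-0.33, 0.41, 0.5, 1.79, -0.23, 1.0, 1.34]), (np.float64(0.68), [-0.13, 0.37, 0.21, 1.79, -0.09, 0.99, 1.19]), (np.float64(0.51), [0.54, 0.42, -0.74, 1.79, 0.32, 1.05, 0.76]), (np.float64(0.31), [0.66, 0.47, -0.94, 1.79, 0.43, 1.09, 0.66]), (np.float64(0.2), [0.73, 0.51, -1.05, 1.8, 0.49, 1.12, 0.59])]
[(np.float64(0.68), [-0.35, 0.41, 0.53, 1.79, -0.24, 1.01, 1.92]), (np.float64(0.68), [0.03, 0.36, -0.02, 1.79, 0.01, 0.99, 1.67]), (np.float64(0.68), [0.38, 0.38, -0.5, 1.79, 0.21, 1.02, 1.45]), (np.float64(0.64), [0.45, 0.4, -0.61, 1.79, 0.26, 1.03, 1.4]), (np.float64(0.29), [0.68, 0.48, -0.96, 1.79, 0.44, 1.1, 1.22])]
```

Run:
```python
from sim import *
from p import *
q=np.array([-1.30779,.62930,.03844,1.51828,-.02701,.99632,-.01997])
G=Q.from_quat([.249,.969,0,0]);H=Q.from_quat([.2405,.971,0,0]);E=st()
w=[((.36,.3646,.26),G),((.4516,.1084,.2615),G),((.475,-.14,.2611),G),((.5007,-.3703,.1216),H),((.5014,-.3797,.0181),H),((.50,-.36,.24),Q.from_rotvec(2*np.pi*np.array([-.007,-.034,.044]))*H),((.574,-.055,.207),TB())]
for ww in(.02,.3):
  for x in run(q,w,10,ww):print("  ",x[0].round(2),round(x[1],1),round(x[2],1))
# candidate loops from now
q=np.array(E[0]["q"]);c=np.array([.52,-.04,.30])
T=lambda rx,ry,yw=94.7:Q.from_rotvec(np.radians([rx,0,0]))*Q.from_rotvec(np.radians([0,ry,0]))*DOWN(yw)
import itertools
for y,x,z in itertools.product((-.35,.35,-.04),(.45,.65),(.3,.5)):
  for rx in(-40,40,0):
    c2=np.array([x,y,z])
    o=run(q,[(c,T(0,0)),(c2,T(rx,0)),(c2,T(0,0)),(c,T(0,0)),(bed((0,0,110)),TB())],6)
    print(c2,rx,[round(k[0][2],2) for k in o],round(o[-1][1]),round(o[-1][2]))
```

```text
[-0.93  0.4   0.12  1.87 -0.06  0.88  0.28] 0.0 0.0
   [-0.44  0.33  0.19  1.98 -0.08  0.84  0.86] 0.0 0.0
   [ 0.04  0.38  0.25  1.91 -0.12  0.87  1.43] 0.0 0.0
   [ 0.48  0.73  0.18  1.7  -0.18  0.73  1.84] 0.0 0.0
   [ 0.52  0.88  0.14  1.72 -0.2   0.55  1.87] 0.0 0.0
   [ 0.65  0.48 -0.    1.8  -0.19  0.69  2.14] 0.0 0.0
   [-0.1   0.43  0.27  2.17 -1.    0.23  2.72] 0.0 0.0
   [-0.93  0.4   0.12  1.86 -0.06  0.88  0.28] 0.2 0.1
   [-0.45  0.33  0.19  1.98 -0.08  0.84  0.86] 0.2 0.1
   [ 0.04  0.38  0.25  1.91 -0.12  0.87  1.42] 0.2 0.1
   [ 0.48  0.73  0.18  1.7  -0.18  0.73  1.83] 0.2 0.1
   [ 0.52  0.88  0.14  1.72 -0.2   0.56  1.87] 0.1 0.0
   [ 0.65  0.48 -0.    1.8  -0.19  0.68  2.14] 0.1 0.1
   [ 0.12  0.41 -0.03  2.12 -0.31  0.23  2.04] 6.1 2.3
[ 0.45 -0.35  0.3 ] -40 [np.float64(0.87), np.float64(1.19), np.float64(0.73), np.float64(0.76), np.float64(0.29)] 2 1
[ 0.45 -0.35  0.3 ] 40 [np.float64(0.87), np.float64(0.58), np.float64(0.85), np.float64(0.92), np.float64(0.29)] 2 1
[ 0.45 -0.35  0.3 ] 0 [np.float64(0.87), np.float64(0.81), np.float64(0.81), np.float64(0.87), n
[... 3174 characters left out ...]
5 -0.04  0.3 ] -40 [np.float64(0.87), np.float64(1.11), np.float64(0.79), np.float64(0.87), np.float64(0.29)] 2 1
[ 0.65 -0.04  0.3 ] 40 [np.float64(0.87), np.float64(0.51), np.float64(0.83), np.float64(0.9), np.float64(0.29)] 2 1
[ 0.65 -0.04  0.3 ] 0 [np.float64(0.87), np.float64(0.79), np.float64(0.79), np.float64(0.86), np.float64(0.29)] 2 1
[ 0.65 -0.04  0.5 ] -40 [np.float64(0.87), np.float64(1.14), np.float64(0.88), np.float64(0.9), np.float64(0.29)] 2 1
[ 0.65 -0.04  0.5 ] 40 [np.float64(0.87), np.float64(0.59), np.float64(0.84), np.float64(0.85), np.float64(0.29)] 2 1
[ 0.65 -0.04  0.5 ] 0 [np.float64(0.87), np.float64(0.85), np.float64(0.85), np.float64(0.86), np.float64(0.29)] 2 1
```

Run:
```python
from sim import *
from p import *
E=st();q=np.array(E[0]["q"]);c=np.array([.52,-.04,.30]);u=bed((0,0,130));c2=np.array([.45,-.35,.5])
T=lambda rx,ry=0,yw=94.7:Q.from_rotvec(np.radians([rx,0,0]))*Q.from_rotvec(np.radians([0,ry,0]))*DOWN(yw)
D=T(0)
for nm,w in dict(
 A=[(c,D),(c2,T(40)),(c,TB()),(u,TB()),(bed((0,0,19)),TB())],
 B=[(c,TB()),(c2,T(40)),(c,TB()),(u,TB()),(bed((0,0,19)),TB())],
 C=[(u,TB()),(c,T(0,-10)),(c2,T(50)),(c,TB()),(u,TB()),(bed((0,0,19)),TB())],
 D=[(c,TB()),(c+[0,-.15,.1],T(40)),(c,TB()),(u,TB()),(bed((0,0,19)),TB())],
 F=[(c,TB()),(c2,T(60)),(c,TB()),(u,TB()),(bed((0,0,19)),TB())]).items():
    print(nm)
    for x in run(q,w,14):print("  ",x[0].round(2),round(x[1],1),round(x[2],1))
```

```text
A
   [-0.56  0.5   0.87  1.79 -0.43  1.06  2.13] 0.0 0.0
   [ 1.22  0.75 -0.86  0.93 -0.09  1.98  2.05] 1.0 0.3
   [ 0.65  0.21 -0.7   2.18  0.28  0.37  1.41] 0.0 0.0
   [ 0.48  0.44 -0.56  2.18  0.97  0.23  0.75] 0.0 0.0
   [ 0.47  0.71 -0.6   2.14  1.8   0.32 -0.02] 0.0 0.0
B
   [-0.54  0.24  0.74  2.18 -0.65  0.43  2.35] 0.0 0.0
   [ 1.21  0.74 -0.85  0.93 -0.1   1.98  2.05] 1.1 0.3
   [ 0.65  0.21 -0.69  2.18  0.27  0.37  1.42] 0.0 0.0
   [ 0.48  0.44 -0.56  2.18  0.97  0.23  0.75] 0.0 0.0
   [ 0.47  0.71 -0.6   2.14  1.8   0.32 -0.02] 0.0 0.0
C
   [-0.18  0.43  0.33  2.17 -1.06  0.24  2.75] 0.0 0.0
   [-0.62  0.39  0.88  1.94 -0.47  0.82  2.16] 0.0 0.0
   [ 1.33  0.88 -1.16  0.95 -0.05  1.98  1.89] 8.5 2.1
   [ 0.81  0.24 -0.89  2.19  0.43  0.4   1.26] 0.0 0.0
   [ 0.48  0.44 -0.56  2.18  0.97  0.23  0.75] 0.0 0.0
   [ 0.47  0.71 -0.6   2.14  1.8   0.32 -0.02] 0.0 0.0
D
   [-0.54  0.24  0.74  2.18 -0.65  0.43  2.35] 0.0 0.0
   [ 0.31  0.65  0.6   1.35 -0.78  1.82  2.6 ] 0.0 0.0
   [-0.54  0.24  0.73  2.18 -0.65  0.43  2.34] 0.0 0.0
   [-0.17  0.43  0.32  2.17 -1.04  0.24  2.74] 0.0 0.0
   [-0.1   0.66  0.23  2.03 -1.1   0.23  2.77] 10.8 4.5
F
   [-0.54  0.24  0.74  2.18 -0.65  0.43  2.35] 0.0 0.0
   [ 1.38  0.99 -1.25  0.96 -0.12  1.98  1.81] 13.1 3.3
   [ 0.79  0.23 -0.87  2.19  0.42  0.39  1.27] 0.0 0.0
   [ 0.48  0.44 -0.56  2.18  0.97  0.23  0.75] 0.0 0.0
   [ 0.47  0.71 -0.6   2.14  1.8   0.32 -0.02] 0.0 0.0
```

Run:
```python
from p import *
T=lambda rx,ry=0,yw=94.7:Q.from_rotvec(np.radians([rx,0,0]))*Q.from_rotvec(np.radians([0,ry,0]))*DOWN(yw)
plan((bed((0,0,120)),TB()),((.52,-.04,.30),TB()),((.45,-.35,.5),T(45)))
```

```text
clock 6.1 pos [ 0.6075 -0.0434  0.1664] F [ 0.7  0.3 -0.6] q [-0.13  0.54  0.27  2.1  -1.1   0.23  2.78]
d [-0.0581  0.0004  0.0646] w [-0.0004 -0.0045 -0.0002] mm 43 deg 2
d [-0.175   0.0067  0.2671] w [-0.0004 -0.0045 -0.0002] mm 160 deg 2
d [-0.315  -0.6133  0.6671] w [0.1171 0.0611 0.0253] mm 480 deg 48
```

```bash
python3 -m jog '[{"x":-0.06,"y":0,"z":0.065,"wx":0,"wy":0,"wz":0},{"x":-0.12,"y":0,"z":0.15,"wx":0,"wy":0,"wz":0},{"x":-0.175,"y":0,"z":0.267,"wx":0,"wy":-0.004,"wz":0},{"x":-0.175,"y":0,"z":0.267,"wx":0,"wy":-0.004,"wz":0},{"x":-0.315,"y":-0.613,"z":0.667,"wx":0.117,"wy":0.061,"wz":0.025},{"x":-0.315,"y":-0.613,"z":0.667,"wx":0.117,"wy":0.061,"wz":0.025},{"x":-0.315,"y":-0.613,"z":0.667,"wx":0.117,"wy":0.061,"wz":0.025},{"x":-0.315,"y":-0.613,"z":0.667,"wx":0.117,"wy":0.061,"wz":0.025},{"x":-0.315,"y":-0.613,"z":0.667,"wx":0.117,"wy":0.061,"wz":0.025},{"x":-0.315,"y":-0.613,"z":0.667,"wx":0.117,"wy":0.061,"wz":0.025},{"x":-0.315,"y":-0.613,"z":0.667,"wx":0.117,"wy":0.061,"wz":0.025},{"x":-0.315,"y":-0.613,"z":0.667,"wx":0.117,"wy":0.061,"wz":0.025},{"x":-0.315,"y":-0.613,"z":0.667,"wx":0.117,"wy":0.061,"wz":0.025},{"x":-0.315,"y":-0.613,"z":0.667,"wx":0.117,"wy":0.061,"wz":0.025},{"x":-0.315,"y":-0.613,"z":0.667,"wx":0.117,"wy":0.061,"wz":0.025},{"x":-0.315,"y":-0.613,"z":0.667,"wx":0.117,"wy":0.061,"wz":0.025},{"x":-0.315,"y":-0.613,"z":0.667,"wx":0.117,"wy":0.061,"wz":0.025},{"x":-0.315,"y":-0.613,"z":0.667,"wx":0.117,"wy":0.061,"wz":0.025},{"x":-0.315,"y":-0.613,"z":0.667,"wx":0.117,"wy":0.061,"wz":0.025},{"x":-0.315,"y":-0.613,"z":0.667,"wx":0.117,"wy":0.061,"wz":0.025}]'
python3 - <<'E'
from sim import *
from p import *
plan(((.52,-.04,.30),TB()),(bed((0,0,110)),TB()))
q=np.array(st()[0]["q"])
for x in run(q,[((.52,-.04,.30),TB()),(bed((0,0,110)),TB()),(bed((0,0,19)),TB())],14):print("  ",x[0].round(2),round(x[1],1),round(x[2],1))
E
```

```text
clock: 8.1
eef_pos: [0.4477, -0.3445, 0.494]
ee_rot: [0.022, -0.035, 0.924, 0.38]
wrist_force: [-0.9, -0.4, -1.0]
grip_width: 0.0108
grasp_force: 51.2
clock 8.1 pos [ 0.4477 -0.3445  0.494 ] F [-0.9 -0.4 -1. ] q [ 1.26  0.83 -1.05  0.92 -0.05  1.98  1.94]
d [ 0.1446  0.6091 -0.3881] w [-0.1167 -0.0636 -0.026 ] mm 368 deg 49
d [ 0.2699  0.6034 -0.6087] w [-0.1167 -0.0636 -0.026 ] mm 449 deg 49
   [ 0.75  0.22 -0.83  2.19  0.38  0.39  1.31] 0.0 0.0
   [ 0.48  0.49 -0.57  2.18  1.18  0.23  0.55] 0.0 0.0
   [ 0.46  0.71 -0.6   2.14  1.8   0.32 -0.02] 0.0 0.0
```

The branch flip worked. Now I'll return to the hover above the pocket.

```bash
python3 -m jog '[{"x":0.145,"y":0.61,"z":-0.388,"wx":-0.1167,"wy":-0.0636,"wz":-0.026},{"x":0.145,"y":0.61,"z":-0.388,"wx":-0.1167,"wy":-0.0636,"wz":-0.026},{"x":0.145,"y":0.61,"z":-0.388,"wx":-0.1167,"wy":-0.0636,"wz":-0.026},{"x":0.145,"y":0.61,"z":-0.388,"wx":-0.1167,"wy":-0.0636,"wz":-0.026},{"x":0.145,"y":0.61,"z":-0.388,"wx":-0.1167,"wy":-0.0636,"wz":-0.026},{"x":0.145,"y":0.61,"z":-0.388,"wx":-0.1167,"wy":-0.0636,"wz":-0.026},{"x":0.145,"y":0.61,"z":-0.388,"wx":-0.1167,"wy":-0.0636,"wz":-0.026},{"x":0.145,"y":0.61,"z":-0.388,"wx":-0.1167,"wy":-0.0636,"wz":-0.026},{"x":0.145,"y":0.61,"z":-0.388,"wx":-0.1167,"wy":-0.0636,"wz":-0.026},{"x":0.145,"y":0.61,"z":-0.388,"wx":-0.1167,"wy":-0.0636,"wz":-0.026},{"x":0.145,"y":0.61,"z":-0.388,"wx":-0.1167,"wy":-0.0636,"wz":-0.026},{"x":0.27,"y":0.603,"z":-0.609,"wx":-0.1167,"wy":-0.0636,"wz":-0.026},{"x":0.27,"y":0.603,"z":-0.609,"wx":-0.1167,"wy":-0.0636,"wz":-0.026},{"x":0.27,"y":0.603,"z":-0.609,"wx":-0.1167,"wy":-0.0636,"wz":-0.026},{"x":0.27,"y":0.603,"z":-0.609,"wx":-0.1167,"wy":-0.0636,"wz":-0.026},{"x":0.27,"y":0.603,"z":-0.609,"wx":-0.1167,"wy":-0.0636,"wz":-0.026},{"x":0.27,"y":0.603,"z":-0.609,"wx":-0.1167,"wy":-0.0636,"wz":-0.026},{"x":0.27,"y":0.603,"z":-0.609,"wx":-0.1167,"wy":-0.0636,"wz":-0.026}]'
python3 - <<'E'
from sim import *
from p import *
plan((bed((0,0,45)),TB()),(bed((0,0,19)),TB()))
E
```

```text
clock: 9.9
eef_pos: [0.5838, -0.0429, 0.1897]
ee_rot: [0.215, -0.039, 0.976, 0.009]
wrist_force: [-0.6, -0.4, -0.9]
grip_width: 0.0109
grasp_force: 51.2
clock 9.9 pos [ 0.5838 -0.0429  0.1897] F [-0.6 -0.4 -0.9] q [ 0.45  0.51 -0.55  2.15  1.1   0.24  0.63]
d [ 0.0524  0.0046 -0.1178] w [-0.     -0.0004  0.0002] mm 64 deg 0
d [ 0.0743  0.0064 -0.1649] w [-0.     -0.0004  0.0002] mm 90 deg 0
```

```bash
python3 -m jog '[{"x":0.052,"y":0.005,"z":-0.118,"wx":0,"wy":0,"wz":0},{"x":0.052,"y":0.005,"z":-0.118,"wx":0,"wy":0,"wz":0},{"x":0.052,"y":0.005,"z":-0.118,"wx":0,"wy":0,"wz":0},{"x":0.056,"y":0.005,"z":-0.126,"wx":0,"wy":0,"wz":0},{"x":0.06,"y":0.0055,"z":-0.134,"wx":0,"wy":0,"wz":0},{"x":0.064,"y":0.006,"z":-0.142,"wx":0,"wy":0,"wz":0},{"x":0.067,"y":0.006,"z":-0.149,"wx":0,"wy":0,"wz":0},{"x":0.067,"y":0.006,"z":-0.149,"wx":0,"wy":0,"wz":0}]';python3 - <<'E'
from p import *
s,p,r=st();print("bed coords",(RB.inv().apply(p-O)*1e3).round(1),"F bed",RB.inv().apply(s["wrist_force"]).round(1),np.round(s["moment"],2))
plan((bed((0,0,19)),TB()))
E
```

```text
clock: 10.7
eef_pos: [0.6173, -0.0386, 0.1141]
ee_rot: [0.214, -0.04, 0.976, 0.009]
wrist_force: [-0.0, -0.7, -2.1]
grip_width: 0.0106
grasp_force: 51.1
bed coords [-0.3  1.4 26.8] F bed [-1.  -0.7 -1.8] [-0.09  0.57  0.02]
clock 10.7 pos [ 0.6173 -0.0386  0.1141] F [-0.  -0.7 -2.1] q [ 0.41  0.69 -0.54  2.12  1.71  0.28  0.05]
d [ 0.0073 -0.0022 -0.0138] w [-0.0001 -0.0006 -0.0002] mm 8 deg 0
```

```bash
python3 -m jog '[{"x":0.003,"y":-0.002,"z":-0.005,"wx":0,"wy":0,"wz":0},{"x":0.005,"y":-0.002,"z":-0.01,"wx":0,"wy":0,"wz":0},{"x":0.005,"y":-0.002,"z":-0.01,"wx":0,"wy":0,"wz":0}]';cat > b.py <<'E'
from p import *
s,p,r=st();print(round(s["clock"],2),"bed",(RB.inv().apply(p-O)*1e3).round(1),"Fbed",RB.inv().apply(s["wrist_force"]).round(1),"ang",np.degrees((r*TB().inv()).magnitude()).round(1),"grip",round(s["grip_width"]*1e3,1),round(s["grasp_force"]),"q",np.round(s["q"],2))
E
python3 b.py; python3 -m jog '[{"x":0.001,"y":0,"z":-0.003,"wx":0,"wy":0,"wz":0},{"x":0.003,"y":0,"z":-0.006,"wx":0,"wy":0,"wz":0},{"x":0.003,"y":0,"z":-0.006,"wx":0,"wy":0,"wz":0}]';python3 b.py
```

```text
clock: 11.0
eef_pos: [0.6197, -0.0395, 0.1088]
ee_rot: [0.214, -0.041, 0.976, 0.009]
wrist_force: [-0.1, -0.0, -1.4]
grip_width: 0.0111
grasp_force: 51.1
11.0 bed [-0.4  0.3 21. ] Fbed [-0.7 -0.  -1.2] ang 0.2 grip 11.1 51 q [ 0.42  0.7  -0.55  2.11  1.73  0.28  0.04]
clock: 11.3
eef_pos: [0.6213, -0.0393, 0.106]
ee_rot: [0.214, -0.041, 0.976, 0.01]
wrist_force: [-0.2, -1.0, -0.8]
grip_width: 0.0107
grasp_force: 51.1
11.3 bed [-0.2  0.3 17.7] Fbed [-0.5 -0.9 -0.6] ang 0.2 grip 10.7 51 q [ 0.42  0.71 -0.55  2.11  1.75  0.29  0.03]
```

The cassette is inside the pocket and almost touching the floor. I'll ease it down 1 mm more, open the fingers and retreat along the bed normal.

```bash
python3 -m jog '[{"x":0.001,"y":0,"z":-0.002,"wx":0,"wy":0,"wz":0},{"x":0.001,"y":0,"z":-0.002,"wx":0,"wy":0,"wz":0}]';python3 b.py; python3 -m jog '[{"x":0,"y":0,"z":0,"wx":0,"wy":0,"wz":0},{"x":0,"y":0,"z":0,"wx":0,"wy":0,"wz":0},{"x":0,"y":0,"z":0,"wx":0,"wy":0,"wz":0}]' 40
python3 - <<'E'
from sim import *
from p import *
F=lambda f:(78-194*np.cos(f),52,14+194*np.sin(f))
g=lambda f,k:np.array(F(f))+[0,0,-19+k]   # TCP so rod sits 19 behind
up=bed((0,0,140))
plan((bed((0,0,70)),TB()),(up,TB()),(bed(np.array(g(1.98,90))+[-40,0,0]),TB()),(bed(g(1.98,60)),TB()),(bed(g(1.98,0)),TB()))
q=np.array(st()[0]["q"])
w=[(up,TB()),(bed(g(1.98,90)+[-60,0,0]),TB()),(bed(g(1.98,60)),TB())]+[(bed(g(f,0)),TB()) for f in(1.98,1.6,1.2,.8,.4,0)]
for x in run(q,w,8):print("  ",x[0].round(2),round(x[1],1),round(x[2],1))
print("rod world",bed(F(1.98)),bed((F(1.98)[0],0,F(1.98)[2])))
E
```

```text
clock: 11.5
eef_pos: [0.6218, -0.0393, 0.1051]
ee_rot: [0.214, -0.041, 0.976, 0.009]
wrist_force: [-0.3, 0.3, -0.2]
grip_width: 0.0113
grasp_force: 51.2
11.5 bed [-0.1  0.3 16.8] Fbed [-0.4  0.4 -0. ] ang 0.2 grip 11.3 51 q [ 0.42  0.71 -0.55  2.11  1.75  0.29  0.02]
clock: 11.8
eef_pos: [0.6219, -0.0394, 0.1053]
ee_rot: [0.215, -0.041, 0.976, 0.009]
wrist_force: [-0.0, -0.1, 0.5]
grip_width: 0.0398
grasp_force: 0.0
clock 11.8 pos [ 0.6219 -0.0394  0.1053] F [-0.  -0.1  0.5] q [ 0.42  0.71 -0.55  2.11  1.75  0.29  0.02]
d [-0.0447 -0.0041  0.0963] w [-0.0001 -0.0006 -0.0002] mm 53 deg 0
d [-0.1037 -0.009   0.2231] w [-0.0001 -0.0006 -0.0002] mm 123 deg 0
d [-0.0077  0.1032  0.5434] w [-0.0001 -0.0006 -0.0002] mm 277 deg 0
d [0.0898 0.1113 0.5229] w [-0.0001 -0.0006 -0.0002] mm 271 deg 0
d [0.1403 0.1154 0.4141] w [-0.0001 -0.0006 -0.0002] mm 226 deg 0
   [ 0.65  0.47 -0.8   2.19  1.1   0.34  0.63] 0.0 0.0
   [ 0.82  0.37 -1.18  1.91  0.64  0.73  0.99] 0.0 0.0
   [ 0.68  0.48 -1.1   1.76  0.72  0.81  0.96] 0.0 0.0
   [ 0.59  0.56 -1.    1.77  0.84  0.74  0.87] 0.0 0.0
   [ 0.66  0.46 -1.02  1.97  0.84  0.61  0.8 ] 0.0 0.0
   [ 0.63  0.4  -0.92  2.18  0.98  0.43  0.63] 0.0 0.0
   [ 0.5   0.45 -0.73  2.35  1.62  0.31 -0.01] 0.0 0.0
   [ 0.56  0.7  -0.88  2.45  2.06  0.59 -0.42] 0.0 0.0
   [ 0.53  0.94 -0.86  2.42  2.23  0.77 -0.5 ] 0.0 0.0
rod world [0.68405212 0.01770155 0.32958115] [ 0.68831292 -0.03412359  0.32958115]
```

Run:
```python
from sim import *
from p import *
F=lambda f:(78-194*np.cos(f),52,14+194*np.sin(f))
g=lambda f,k:np.array(F(f))+[0,0,-17+k]   # TCP so rod sits 17 behind
up=bed((0,0,140));B=TB(-90)
plan((bed((0,0,70)),TB()),(up,TB()),(bed(g(1.98,80)+[-60,0,0]),B),(bed(g(1.98,60)),B),(bed(g(1.98,0)),B))
q=np.array(st()[0]["q"])
w=[(up,TB()),(bed(g(1.98,80)+[-60,0,0]),B),(bed(g(1.98,60)),B)]+[(bed(g(f,0)),B) for f in(1.98,1.6,1.2,.8,.4,0)]
for x in run(q,w,8):print("  ",x[0].round(2),round(x[1],1),round(x[2],1))
```

```text
clock 11.8 pos [ 0.6219 -0.0394  0.1053] F [-0.  -0.1  0.5] q [ 0.42  0.71 -0.55  2.11  1.75  0.29  0.02]
d [-0.0447 -0.0041  0.0963] w [-0.0001 -0.0006 -0.0002] mm 53 deg 0
d [-0.1037 -0.009   0.2231] w [-0.0001 -0.0006 -0.0002] mm 123 deg 0
d [-0.0371  0.1008  0.512 ] w [ 0.1048  0.0084 -0.227 ] mm 262 deg 90
d [0.0881 0.1111 0.5265] w [ 0.1048  0.0084 -0.227 ] mm 273 deg 90
d [0.1387 0.1153 0.4177] w [ 0.1048  0.0084 -0.227 ] mm 227 deg 90
   [ 0.65  0.47 -0.8   2.19  1.1   0.34  0.63] 0.0 0.0
   [ 0.52  0.27 -0.74  1.91  0.37  0.62 -0.33] 0.0 0.0
   [ 0.45  0.37 -0.71  1.75  0.43  0.7  -0.37] 0.0 0.0
   [ 0.37  0.46 -0.63  1.77  0.53  0.61 -0.45] 0.0 0.0
   [ 0.41  0.36 -0.63  1.97  0.53  0.48 -0.48] 0.0 0.0
   [ 0.35  0.32 -0.52  2.18  0.63  0.29 -0.6 ] 0.0 0.0
   [ 0.42  0.42 -0.62  2.35  1.62  0.25 -1.59] 0.0 0.0
   [ 0.53  0.68 -0.83  2.45  2.09  0.55 -2.03] 0.0 0.0
   [ 0.51  0.91 -0.82  2.43  2.26  0.74 -2.11] 0.0 0.0
```

```bash
python3 -m jog '[{"x":-0.02,"y":-0.002,"z":0.043,"wx":0,"wy":0,"wz":0},{"x":-0.0447,"y":-0.0041,"z":0.0963,"wx":0,"wy":0,"wz":0},{"x":-0.1037,"y":-0.009,"z":0.2231,"wx":0,"wy":0,"wz":0},{"x":-0.1037,"y":-0.009,"z":0.2231,"wx":0,"wy":0,"wz":0},{"x":-0.037,"y":0.101,"z":0.512,"wx":0.1048,"wy":0.0084,"wz":-0.227},{"x":-0.037,"y":0.101,"z":0.512,"wx":0.1048,"wy":0.0084,"wz":-0.227},{"x":-0.037,"y":0.101,"z":0.512,"wx":0.1048,"wy":0.0084,"wz":-0.227},{"x":-0.037,"y":0.101,"z":0.512,"wx":0.1048,"wy":0.0084,"wz":-0.227},{"x":-0.037,"y":0.101,"z":0.512,"wx":0.1048,"wy":0.0084,"wz":-0.227},{"x":-0.037,"y":0.101,"z":0.512,"wx":0.1048,"wy":0.0084,"wz":-0.227},{"x":-0.037,"y":0.101,"z":0.512,"wx":0.1048,"wy":0.0084,"wz":-0.227},{"x":-0.037,"y":0.101,"z":0.512,"wx":0.1048,"wy":0.0084,"wz":-0.227},{"x":-0.037,"y":0.101,"z":0.512,"wx":0.1048,"wy":0.0084,"wz":-0.227},{"x":-0.037,"y":0.101,"z":0.512,"wx":0.1048,"wy":0.0084,"wz":-0.227},{"x":-0.037,"y":0.101,"z":0.512,"wx":0.1048,"wy":0.0084,"wz":-0.227},{"x":0.088,"y":0.111,"z":0.5265,"wx":0.1048,"wy":0.0084,"wz":-0.227},{"x":0.088,"y":0.111,"z":0.5265,"wx":0.1048,"wy":0.0084,"wz":-0.227},{"x":0.088,"y":0.111,"z":0.5265,"wx":0.1048,"wy":0.0084,"wz":-0.227},{"x":0.088,"y":0.111,"z":0.5265,"wx":0.1048,"wy":0.0084,"wz":-0.227}]'
python3 - <<'E'
from p import *
from h import cam,cv2
F=lambda f:(78-194*np.cos(f),52,14+194*np.sin(f))
g=lambda f,k:np.array(F(f))+[0,0,-17+k]
plan((bed(g(1.98,60)),TB(-90)),(bed(g(1.98,0)),TB(-90)))
for n in("side","top"):
    c=cam(n);np.savez(n+"3.npz",pixels=c[0],intrinsics=c[1],camera_from_world=c[2])
S=cam(0,"side3.npz")[0][110:240,280:370];T=cam(0,"top3.npz")[0][115:245,280:370]
z=np.hstack([S,T]);cv2.imwrite("pics/g3.png",cv2.resize(z[:,:,::-1],None,fx=4.4,fy=4.4,interpolation=cv2.INTER_CUBIC))
E
```

```text
clock: 13.7
eef_pos: [0.6649, 0.0164, 0.3678]
ee_rot: [0.146, 0.661, 0.718, 0.159]
wrist_force: [0.1, -0.7, -0.2]
grip_width: 0.0401
grasp_force: 0.0
clock 13.7 pos [0.6649 0.0164 0.3678] F [ 0.1 -0.7 -0.2] q [ 0.4   0.38 -0.65  1.72  0.41  0.71 -0.35]
d [ 0.002  -0.0004  0.0016] w [-0.     -0.0003 -0.0001] mm 1 deg 0
d [ 0.0526  0.0038 -0.1072] w [-0.     -0.0003 -0.0001] mm 60 deg 0
```

View pics/g3.png

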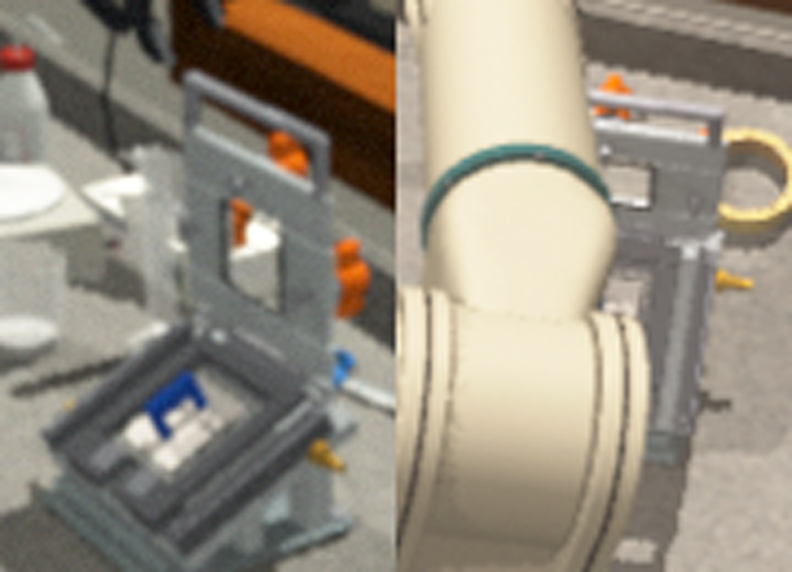

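The side view shows the cassette seated with its handle up at about (175,400) in the crop, and the open fingers above the left part of the rod. Next: descend, then close.

```bash
python3 -m jog '[{"x":0.02,"y":0.001,"z":-0.04,"wx":0,"wy":0,"wz":0},{"x":0.035,"y":0.002,"z":-0.07,"wx":0,"wy":0,"wz":0},{"x":0.045,"y":0.003,"z":-0.09,"wx":0,"wy":0,"wz":0},{"x":0.0526,"y":0.0038,"z":-0.107,"wx":0,"wy":0,"wz":0},{"x":0.0526,"y":0.0038,"z":-0.107,"wx":0,"wy":0,"wz":0}]';python3 b.py; python3 -m jog '[{"x":0,"y":0,"z":0,"wx":0,"wy":0,"wz":0},{"x":0,"y":0,"z":0,"wx":0,"wy":0,"wz":0},{"x":0,"y":0,"z":0,"wx":0,"wy":0,"wz":0},{"x":0,"y":0,"z":0,"wx":0,"wy":0,"wz":0},{"x":0,"y":0,"z":0,"wx":0,"wy":0,"wz":0}]' 0 40;python3 b.py
```

```text
clock: 14.3
eef_pos: [0.6916, 0.018, 0.3133]
ee_rot: [0.146, 0.662, 0.718, 0.158]
wrist_force: [-0.4, -0.2, -0.5]
grip_width: 0.0399
grasp_force: 0.0
14.3 bed [155.1  51.7 174. ] Fbed [-0.6 -0.2 -0.2] ang 90.0 grip 39.9 0 q [ 0.33  0.47 -0.59  1.74  0.5   0.61 -0.42]
clock: 14.8
eef_pos: [0.6923, 0.0183, 0.3157]
ee_rot: [0.147, 0.661, 0.718, 0.16]
wrist_force: [-1.6, -0.5, 3.1]
grip_width: 0.0102
grasp_force: 39.2
14.8 bed [156.8  51.9 175.9] Fbed [-0.2 -0.4  3.5] ang 90.0 grip 10.2 39 q [ 0.33  0.47 -0.59  1.74  0.5   0.61 -0.42]
```

```bash
cat > arc.py <<'E'
from p import *
import sys
a,b,n=map(float,sys.argv[1:4])
s,p,r=st()
F=lambda f:np.array((78-194*np.cos(f),52,14+194*np.sin(f)))
for f in np.linspace(a,b,int(n)+1)[1:]:
    print(round(f,3),(RB.apply(F(f)-F(a))/500).round(3).tolist())
E
python3 arc.py 1.989 1.189 10
```

```text
1.909 [-0.031, -0.003, -0.002]
1.829 [-0.062, -0.005, -0.006]
1.749 [-0.092, -0.008, -0.013]
1.669 [-0.121, -0.01, -0.022]
1.589 [-0.15, -0.012, -0.033]
1.509 [-0.178, -0.015, -0.047]
1.429 [-0.204, -0.017, -0.063]
1.349 [-0.23, -0.019, -0.081]
1.269 [-0.253, -0.021, -0.101]
1.189 [-0.275, -0.023, -0.123]
```

```bash
python3 -m jog '[{"x":-0.015,"y":-0.001,"z":-0.001,"wx":0,"wy":0,"wz":0},{"x":-0.031,"y":-0.003,"z":-0.002,"wx":0,"wy":0,"wz":0},{"x":-0.062,"y":-0.005,"z":-0.006,"wx":0,"wy":0,"wz":0},{"x":-0.092,"y":-0.008,"z":-0.013,"wx":0,"wy":0,"wz":0},{"x":-0.121,"y":-0.01,"z":-0.022,"wx":0,"wy":0,"wz":0},{"x":-0.15,"y":-0.012,"z":-0.033,"wx":0,"wy":0,"wz":0},{"x":-0.15,"y":-0.012,"z":-0.033,"wx":0,"wy":0,"wz":0}]';python3 b.py;python3 arc.py 1.589 .789 10
```

```text
clock: 15.5
eef_pos: [0.6141, 0.0118, 0.2975]
ee_rot: [0.146, 0.662, 0.718, 0.158]
wrist_force: [-2.9, 0.9, 2.8]
grip_width: 0.0105
grasp_force: 40.4
15.5 bed [ 78.   51.8 192.6] Fbed [-1.4  1.1  3.8] ang 90.0 grip 10.5 40 q [ 0.38  0.37 -0.59  1.95  0.5   0.49 -0.45]
1.509 [-0.028, -0.002, -0.014]
1.429 [-0.054, -0.004, -0.03]
1.349 [-0.079, -0.007, -0.048]
1.269 [-0.103, -0.008, -0.068]
1.189 [-0.125, -0.01, -0.089]
1.109 [-0.145, -0.012, -0.113]
1.029 [-0.164, -0.013, -0.138]
0.949 [-0.18, -0.015, -0.164]
0.869 [-0.194, -0.016, -0.192]
0.789 [-0.206, -0.017, -0.221]
```

```bash
python3 -m jog '[{"x":-0.028,"y":-0.002,"z":-0.014,"wx":0,"wy":0,"wz":0},{"x":-0.054,"y":-0.004,"z":-0.03,"wx":0,"wy":0,"wz":0},{"x":-0.079,"y":-0.007,"z":-0.048,"wx":0,"wy":0,"wz":0},{"x":-0.103,"y":-0.008,"z":-0.068,"wx":0,"wy":0,"wz":0},{"x":-0.125,"y":-0.01,"z":-0.089,"wx":0,"wy":0,"wz":0},{"x":-0.145,"y":-0.012,"z":-0.113,"wx":0,"wy":0,"wz":0},{"x":-0.164,"y":-0.013,"z":-0.138,"wx":0,"wy":0,"wz":0},{"x":-0.18,"y":-0.015,"z":-0.164,"wx":0,"wy":0,"wz":0},{"x":-0.194,"y":-0.016,"z":-0.192,"wx":0,"wy":0,"wz":0},{"x":-0.206,"y":-0.017,"z":-0.221,"wx":0,"wy":0,"wz":0},{"x":-0.206,"y":-0.017,"z":-0.221,"wx":0,"wy":0,"wz":0}]';python3 b.py;python3 arc.py .789 .089 10
```

```text
clock: 16.6
eef_pos: [0.5146, 0.0036, 0.1872]
ee_rot: [0.146, 0.661, 0.718, 0.159]
wrist_force: [2.1, -0.1, -0.8]
grip_width: 0.0101
grasp_force: 40.2
16.6 bed [-59.1  51.8 134.8] Fbed [ 1.5 -0.3 -1.6] ang 90.0 grip 10.1 40 q [ 0.39  0.44 -0.59  2.33  1.58  0.25 -1.55]
0.719 [-0.008, -0.001, -0.026]
0.649 [-0.015, -0.001, -0.052]
0.579 [-0.02, -0.002, -0.079]
0.509 [-0.023, -0.002, -0.106]
0.439 [-0.024, -0.002, -0.133]
0.369 [-0.023, -0.002, -0.16]
0.299 [-0.02, -0.002, -0.187]
0.229 [-0.016, -0.001, -0.214]
0.159 [-0.009, -0.001, -0.24]
0.089 [-0.001, -0.0, -0.266]
```

```bash
python3 -m jog '[{"x":-0.008,"y":-0.001,"z":-0.026,"wx":0,"wy":0,"wz":0},{"x":-0.015,"y":-0.001,"z":-0.052,"wx":0,"wy":0,"wz":0},{"x":-0.02,"y":-0.002,"z":-0.079,"wx":0,"wy":0,"wz":0},{"x":-0.023,"y":-0.002,"z":-0.106,"wx":0,"wy":0,"wz":0},{"x":-0.024,"y":-0.002,"z":-0.133,"wx":0,"wy":0,"wz":0},{"x":-0.023,"y":-0.002,"z":-0.16,"wx":0,"wy":0,"wz":0},{"x":-0.02,"y":-0.002,"z":-0.187,"wx":0,"wy":0,"wz":0},{"x":-0.016,"y":-0.001,"z":-0.214,"wx":0,"wy":0,"wz":0},{"x":-0.012,"y":-0.001,"z":-0.227,"wx":0,"wy":0,"wz":0},{"x":-0.009,"y":-0.001,"z":-0.24,"wx":0,"wy":0,"wz":0},{"x":-0.009,"y":-0.001,"z":-0.24,"wx":0,"wy":0,"wz":0}]';python3 b.py;python3 arc.py .159 -.021 6
```

```text
clock: 17.7
eef_pos: [0.5139, 0.0035, 0.0685]
ee_rot: [0.149, 0.661, 0.717, 0.161]
wrist_force: [6.1, 1.7, -1.0]
grip_width: 0.01
grasp_force: 39.1
17.7 bed [-109.9   51.8   27.5] Fbed [ 5.2  1.1 -3.5] ang 90.0 grip 10.0 39 q [ 0.47  0.82 -0.79  2.42  2.21  0.66 -2.11]
0.129 [0.003, 0.0, -0.011]
0.099 [0.007, 0.001, -0.022]
0.069 [0.011, 0.001, -0.033]
0.039 [0.015, 0.001, -0.044]
0.009 [0.02, 0.002, -0.055]
-0.021 [0.025, 0.002, -0.065]
```

```bash
python3 -m jog '[{"x":0.002,"y":0,"z":-0.006,"wx":0,"wy":0,"wz":0},{"x":0.003,"y":0,"z":-0.011,"wx":0,"wy":0,"wz":0},{"x":0.005,"y":0,"z":-0.016,"wx":0,"wy":0,"wz":0},{"x":0.006,"y":0.001,"z":-0.022,"wx":0,"wy":0,"wz":0},{"x":0.008,"y":0.001,"z":-0.028,"wx":0,"wy":0,"wz":0},{"x":0.01,"y":0.001,"z":-0.033,"wx":0,"wy":0,"wz":0},{"x":0.012,"y":0.001,"z":-0.038,"wx":0,"wy":0,"wz":0},{"x":0.014,"y":0.001,"z":-0.044,"wx":0,"wy":0,"wz":0},{"x":0.014,"y":0.001,"z":-0.044,"wx":0,"wy":0,"wz":0}]';python3 b.py
```

```text
clock: 18.6
eef_pos: [0.5216, 0.0042, 0.0492]
ee_rot: [0.151, 0.66, 0.718, 0.163]
wrist_force: [-0.4, -0.5, 20.5]
grip_width: 0.0101
grasp_force: 40.9
18.6 bed [-111.1   51.8    6.8] Fbed [ 8.3 -0.5 18.8] ang 89.9 grip 10.1 41 q [ 0.47  0.88 -0.79  2.41  2.25  0.71 -2.13]
```

```bash
python3 -m jog '[{"x":0.001,"y":0,"z":-0.004,"wx":0,"wy":0,"wz":0},{"x":0.001,"y":0,"z":-0.004,"wx":0,"wy":0,"wz":0},{"x":0.002,"y":0,"z":-0.008,"wx":0,"wy":0,"wz":0},{"x":0.002,"y":0,"z":-0.008,"wx":0,"wy":0,"wz":0}]';python3 b.py
python3 - <<'E'
from h import *
c=cam("side");np.savez("side4.npz",pixels=c[0],intrinsics=c[1],camera_from_world=c[2])
S=c[0][165:255,280:375]
cv2.imwrite("pics/g4.png",cv2.resize(S[:,:,::-1],None,fx=6.6,fy=6.6,interpolation=cv2.INTER_CUBIC))
E
```

```text
clock: 19.0
eef_pos: [0.522, 0.0043, 0.0481]
ee_rot: [0.153, 0.658, 0.719, 0.163]
wrist_force: [-14.6, -4.1, 55.7]
grip_width: 0.0105
grasp_force: 45.5
19.0 bed [-111.2   51.9    5.6] Fbed [10.  -2.9 56.8] ang 89.7 grip 10.5 45 q [ 0.47  0.89 -0.79  2.41  2.26  0.72 -2.13]
```

View pics/g4.png

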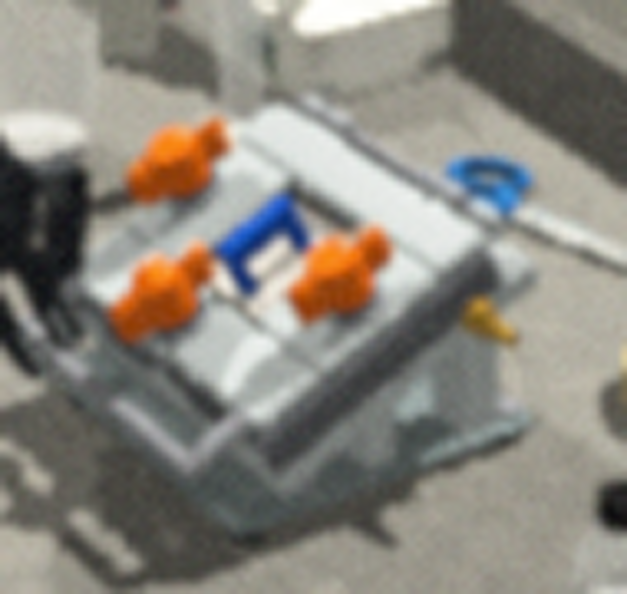

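The side view shows the frame lying on the bed, with the blue handle through the window at (265,240) and knobs at about (178,163), (160,293) and (340,277). I'll relieve the pressure, then check numerically that it is shut.

```bash
python3 -m jog '[{"x":-0.002,"y":0,"z":0.009,"wx":0,"wy":0,"wz":0},{"x":-0.002,"y":0,"z":0.009,"wx":0,"wy":0,"wz":0}]';python3 b.py
cat > k.py <<'E'
from h import *
from p import bed
import sys
def mask(c):
    h=cv2.cvtColor(c[0],cv2.COLOR_RGB2HSV);return cv2.inRange(h,(4,180,110),(16,255,255))
rot=lambda p,f:(78+(p[0]-78)*np.cos(f)+(p[2]-14)*np.sin(f),p[1],14+(p[2]-14)*np.cos(f)-(p[0]-78)*np.sin(f))
for n in("side","top"):
    c=cam(n);m=mask(c);N,l,s,ce=cv2.connectedComponentsWithStats(m)
    box=(285,175,360,225) if n=="side" else (285,140,365,235)
    for i in range(1,N):
        u,v=ce[i]
        if s[i,4]>12 and box[0]<u<box[2] and box[1]<v<box[3]:
            pts=np.argwhere(l==i)[:,::-1].astype(np.float32);print(n,ce[i].round(1),s[i,4],"rect",np.round(cv2.minAreaRect(pts)[1:][0],1),round(cv2.minAreaRect(pts)[2]))
    for nm,p in dict(L=(0,73,43),R=(0,-73,43),F=(-62,0,43)).items():
        print("  exp",nm,*[proj(c,bed(rot(p,f))).round(1) for f in(0,.05,.1)])
E
python3 k.py
```

```text
clock: 19.25
eef_pos: [0.5215, 0.0042, 0.0492]
ee_rot: [0.15, 0.66, 0.718, 0.162]
wrist_force: [6.7, 2.4, 1.1]
grip_width: 0.0105
grasp_force: 39.6
19.25 bed [-111.1   51.9    6.8] Fbed [ 6.7  1.8 -1.9] ang 89.9 grip 10.5 40 q [ 0.47  0.88 -0.79  2.41  2.25  0.7  -2.13]
side [306.3 189.3] 95 rect [ 8.5 14.3] 81
side [330.9 206.4] 105 rect [ 9.5 14.7] 74
side [303.8 209.4] 104 rect [ 9.2 15.2] 74
  exp L [306.3 189.6] [306.2 188.5] [306.2 187.4]
  exp R [330.7 206.8] [330.7 205.7] [330.7 204.6]
  exp F [303.8 209.5] [303.3 207.8] [303. 206.]
top [303.1 184. ] 49 rect [10.  6.] 90
  exp L [303.5 184.2] [303.4 183.7] [303.4 183.2]
  exp R [344.  190.1] [344.  189.7] [344.1 189.1]
  exp F [321.1 204.4] [321.  203.9] [321.  203.3]
```

The frame is fully shut: the knob centroids match f = 0 within 0.4 px. I'll release the rod and plan the knobs.

```bash
python3 -m jog '[{"x":0,"y":0,"z":0,"wx":0,"wy":0,"wz":0},{"x":0,"y":0,"z":0,"wx":0,"wy":0,"wz":0},{"x":0,"y":0,"z":0,"wx":0,"wy":0,"wz":0}]' 40;python3 b.py
python3 - <<'E'
from sim import *
from p import *
plan((bed((-111,52,95)),TB(-90)),(bed((0,73,95)),TB()),(bed((0,73,27)),TB()))
q=np.array(st()[0]["q"]);w=[(bed((-111,52,95)),TB(-90))]
for x,y in((0,73),(-62,0),(0,-73)):
    w+=[(bed((x,y,95)),TB(-45)),(bed((x,y,95)),TB()),(bed((x,y,27)),TB()),(bed((x,y,27)),TB(-50)),(bed((x,y,27)),TB(-95)),(bed((x,y,95)),TB(-95))]
for a,x in zip(w,run(q,w,8)):print("  ",x[0].round(2),round(x[1],1),round(x[2],1))
E
```

```text
clock: 19.65
eef_pos: [0.516, 0.0031, 0.046]
ee_rot: [0.146, 0.662, 0.718, 0.159]
wrist_force: [-1.2, 1.1, -0.1]
grip_width: 0.0398
grasp_force: 0.0
19.65 bed [-117.5   51.3    6.2] Fbed [-1.1  1.2  0.4] ang 90.0 grip 39.8 0 q [ 0.47  0.88 -0.79  2.41  2.25  0.7  -2.13]
clock 19.65 pos [0.516  0.0031 0.046 ] F [-1.2  1.1 -0.1] q [ 0.47  0.88 -0.79  2.41  2.25  0.7  -2.13]
d [-0.0631 -0.0037  0.1665] w [ 0.     -0.0002  0.0001] mm 89 deg 0
d [0.134  0.0547 0.2603] w [-0.1051 -0.0088  0.2268] mm 149 deg 90
d [0.1912 0.0594 0.137 ] w [-0.1051 -0.0088  0.2268] mm 121 deg 90
   [ 0.14  0.51 -0.25  2.47  2.75  0.28 -2.71] 1.9 0.4
   [ 0.26  0.51 -0.5   2.2   1.43  0.26 -0.63] 0.0 0.0
   [ 0.31  0.52 -0.57  2.2   1.44  0.3   0.15] 0.0 0.0
   [ 0.31  0.68 -0.6   2.17  1.8   0.37 -0.16] 0.0 0.0
   [ 0.41  0.73 -0.76  2.17  1.75  0.49 -0.97] 0.0 0.0
   [ 0.48  0.77 -0.88  2.17  1.73  0.58 -1.71] 0.0 0.0
   [ 0.54  0.62 -0.93  2.2   1.5   0.52 -1.54] 0.0 0.0
   [ 0.68  0.6  -0.84  2.34  1.81  0.4  -0.83] 0.0 0.0
   [ 0.55  0.55 -0.64  2.34  1.94  0.28 -0.18] 0.0 0.0
   [ 0.57  0.75 -0.72  2.3   2.1   0.45 -0.3 ] 0.0 0.0
   [ 0.7   0.83 -0.94  2.3   1.96  0.61 -1.  ] 0.0 0.0
   [ 0.78  0.92 -1.1   2.3   1.89  0.75 -1.68] 0.0 0.0
   [ 0.86  0.75 -1.17  2.34  1.7   0.65 -1.58] 0.0 0.0
   [ 0.96  0.75 -1.14  2.13  1.41  0.59 -0.24] 0.0 0.0
   [ 0.98  0.78 -1.19  2.13  1.42  0.64  0.54] 0.0 0.0
   [ 0.89  0.91 -1.1   2.1   1.62  0.66  0.4 ] 0.0 0.0
   [ 0.92  0.94 -1.16  2.1   1.63  0.71 -0.46] 0.0 0.0
   [ 0.94  0.98 -1.21  2.1   1.63  0.77 -1.24] 0.0 0.0
   [ 1.    0.82 -1.25  2.13  1.44  0.7  -1.13] 0.1 0.0
```

```bash
python3 -m jog '[{"x":-0.02,"y":0,"z":0.045,"wx":0,"wy":0,"wz":0},{"x":-0.046,"y":0,"z":0.1,"wx":0,"wy":0,"wz":0},{"x":0.03,"y":0.03,"z":0.18,"wx":0,"wy":0,"wz":0},{"x":0.08,"y":0.05,"z":0.25,"wx":0,"wy":0,"wz":0},{"x":0.134,"y":0.0547,"z":0.2603,"wx":-0.1051,"wy":-0.0088,"wz":0.2268},{"x":0.134,"y":0.0547,"z":0.2603,"wx":-0.1051,"wy":-0.0088,"wz":0.2268},{"x":0.134,"y":0.0547,"z":0.2603,"wx":-0.1051,"wy":-0.0088,"wz":0.2268},{"x":0.134,"y":0.0547,"z":0.2603,"wx":-0.1051,"wy":-0.0088,"wz":0.2268},{"x":0.134,"y":0.0547,"z":0.2603,"wx":-0.1051,"wy":-0.0088,"wz":0.2268},{"x":0.134,"y":0.0547,"z":0.2603,"wx":-0.1051,"wy":-0.0088,"wz":0.2268},{"x":0.134,"y":0.0547,"z":0.2603,"wx":-0.1051,"wy":-0.0088,"wz":0.2268},{"x":0.134,"y":0.0547,"z":0.2603,"wx":-0.1051,"wy":-0.0088,"wz":0.2268},{"x":0.134,"y":0.0547,"z":0.2603,"wx":-0.1051,"wy":-0.0088,"wz":0.2268},{"x":0.134,"y":0.0547,"z":0.2603,"wx":-0.1051,"wy":-0.0088,"wz":0.2268},{"x":0.134,"y":0.0547,"z":0.2603,"wx":-0.1051,"wy":-0.0088,"wz":0.2268},{"x":0.134,"y":0.0547,"z":0.2603,"wx":-0.1051,"wy":-0.0088,"wz":0.2268},{"x":0.134,"y":0.0547,"z":0.2603,"wx":-0.1051,"wy":-0.0088,"wz":0.2268}]';python3 b.py
python3 - <<'E'
from p import *
plan((bed((0,73,27)),TB()))
E
python3 k.py
```

```text
clock: 21.35
eef_pos: [0.5829, 0.0304, 0.1759]
ee_rot: [0.215, -0.04, 0.976, 0.009]
wrist_force: [0.2, 0.4, -0.5]
grip_width: 0.0402
grasp_force: 0.0
21.35 bed [-0.2 72.9 94.9] Fbed [ 0.   0.4 -0.6] ang 0.1 grip 40.2 0 q [ 0.39  0.57 -0.71  2.17  1.42  0.39  0.18]
clock 21.35 pos [0.5829 0.0304 0.1759] F [ 0.2  0.4 -0.5] q [ 0.39  0.57 -0.71  2.17  1.42  0.39  0.18]
d [ 0.0576  0.0049 -0.1228] w [-0.0001 -0.0004 -0.0001] mm 68 deg 0
side [306.2 189.4] 94 rect [ 8.7 14.1] 81
side [330.9 206.5] 107 rect [ 9.2 15.6] 45
side [303.9 209.4] 103 rect [ 9.2 15.5] 72
  exp L [306.3 189.6] [306.2 188.5] [306.2 187.4]
  exp R [330.7 206.8] [330.7 205.7] [330.7 204.6]
  exp F [303.8 209.5] [303.3 207.8] [303. 206.]
  exp L [303.5 184.2] [303.4 183.7] [303.4 183.2]
  exp R [344.  190.1] [344.  189.7] [344.1 189.1]
  exp F [321.1 204.4] [321.  203.9] [321.  203.3]
```

Frame still shut after release. Grasp the left knob.

```bash
python3 -m jog '[{"x":0.0288,"y":0.0025,"z":-0.0614,"wx":0,"wy":0,"wz":0},{"x":0.045,"y":0.004,"z":-0.096,"wx":0,"wy":0,"wz":0},{"x":0.0576,"y":0.0049,"z":-0.1228,"wx":0,"wy":0,"wz":0},{"x":0.0576,"y":0.0049,"z":-0.1228,"wx":0,"wy":0,"wz":0}]';python3 b.py; python3 -m jog '[{"x":0,"y":0,"z":0,"wx":0,"wy":0,"wz":0},{"x":0,"y":0,"z":0,"wx":0,"wy":0,"wz":0},{"x":0,"y":0,"z":0,"wx":0,"wy":0,"wz":0},{"x":0,"y":0,"z":0,"wx":0,"wy":0,"wz":0}]' 0 60;python3 b.py;python3 - <<'E'
from p import *
for t in(-30,-60,-90,-93):plan((bed((0,73,27)),TB(t)))
E
```

```text
clock: 21.85
eef_pos: [0.6118, 0.0333, 0.1131]
ee_rot: [0.214, -0.04, 0.976, 0.01]
wrist_force: [-0.7, 0.3, 0.2]
grip_width: 0.0398
grasp_force: 0.0
21.85 bed [-0.4 73.5 25.7] Fbed [-0.5  0.4  0.5] ang 0.3 grip 39.8 0 q [ 0.33  0.71 -0.65  2.14  1.72  0.42 -0.09]
clock: 22.25
eef_pos: [0.611, 0.0365, 0.1157]
ee_rot: [0.215, -0.042, 0.976, 0.012]
wrist_force: [-1.1, 5.2, -3.0]
grip_width: 0.0131
grasp_force: 60.2
22.25 bed [ 0.2 76.7 28.2] Fbed [-1.9  5.2 -2.4] ang 0.4 grip 13.1 60 q [ 0.33  0.71 -0.66  2.14  1.72  0.41 -0.09]
clock 22.25 pos [0.611  0.0365 0.1157] F [-1.1  5.2 -3. ] q [ 0.33  0.71 -0.66  2.14  1.72  0.41 -0.09]
d [ 0.0014 -0.0074 -0.0024] w [ 0.0342  0.0029 -0.0763] mm 4 deg 30
clock 22.25 pos [0.611  0.0365 0.1157] F [-1.1  5.2 -3. ] q [ 0.33  0.71 -0.66  2.14  1.72  0.41 -0.09]
d [ 0.0014 -0.0074 -0.0024] w [ 0.0693  0.0061 -0.1518] mm 4 deg 60
clock 22.25 pos [0.611  0.0365 0.1157] F [-1.1  5.2 -3. ] q [ 0.33  0.71 -0.66  2.14  1.72  0.41 -0.09]
d [ 0.0014 -0.0074 -0.0024] w [ 0.1044  0.0093 -0.2273] mm 4 deg 90
clock 22.25 pos [0.611  0.0365 0.1157] F [-1.1  5.2 -3. ] q [ 0.33  0.71 -0.66  2.14  1.72  0.41 -0.09]
d [ 0.0014 -0.0074 -0.0024] w [ 0.1079  0.0096 -0.2349] mm 4 deg 93
```

```bash
python3 -m jog '[{"x":0,"y":0.005,"z":0,"wx":0.0342,"wy":0.003,"wz":-0.0763},{"x":0,"y":0.005,"z":0,"wx":0.0342,"wy":0.003,"wz":-0.0763},{"x":0,"y":0.005,"z":0,"wx":0.0342,"wy":0.003,"wz":-0.0763},{"x":0,"y":0.005,"z":0,"wx":0.0342,"wy":0.003,"wz":-0.0763},{"x":0,"y":0.005,"z":0,"wx":0.0342,"wy":0.003,"wz":-0.0763}]';python3 b.py; python3 k.py | grep -v exp
```

```text
clock: 22.75
eef_pos: [0.6114, 0.039, 0.1159]
ee_rot: [0.205, 0.215, 0.953, 0.065]
wrist_force: [-2.1, 5.5, -2.0]
grip_width: 0.0126
grasp_force: 60.5
22.75 bed [ 0.8 79.1 28.2] Fbed [-2.3  5.7 -1.1] ang 30.1 grip 12.6 61 q [ 0.37  0.73 -0.74  2.13  1.7   0.48 -0.58]
side [310.5 188.2] 28 rect [6. 5.] 90
side [330.9 206.5] 107 rect [ 9.2 15.6] 45
side [303.8 209.4] 104 rect [ 9.2 15.4] 74
```

```bash
python3 - <<'E'
from p import *
plan((bed((0,76,27)),TB(-65)),(bed((0,76,27)),TB(-96)))
E
python3 -m jog '[{"x":0,"y":-0.002,"z":0,"wx":0.04,"wy":0.003,"wz":-0.088},{"x":0,"y":-0.002,"z":0,"wx":0.04,"wy":0.003,"wz":-0.088},{"x":0,"y":-0.002,"z":0,"wx":0.04,"wy":0.003,"wz":-0.088},{"x":0,"y":-0.002,"z":0,"wx":0.04,"wy":0.003,"wz":-0.088},{"x":0,"y":-0.002,"z":0,"wx":0.04,"wy":0.003,"wz":-0.088}]';python3 b.py; python3 k.py | grep -v exp;python3 - <<'E'
from p import *
plan((bed((0,76,27)),TB(-96)))
E
```

```text
clock 22.85 pos [0.6114 0.039  0.1159] F [-1.8  5.1 -1.5] q [ 0.37  0.73 -0.74  2.13  1.7   0.48 -0.58]
d [ 0.0001 -0.0063 -0.0029] w [ 0.0407  0.003  -0.0882] mm 3 deg 35
d [ 0.0001 -0.0063 -0.0029] w [ 0.0769  0.006  -0.1663] mm 3 deg 66
clock: 23.35
eef_pos: [0.6131, 0.0409, 0.1169]
ee_rot: [0.176, 0.489, 0.845, 0.124]
wrist_force: [4.6, 9.1, -5.4]
grip_width: 0.0129
grasp_force: 59.7
23.35 bed [ 2.9 81.  28.3] Fbed [ 2.6  8.7 -7.1] ang 64.9 grip 12.9 60 q [ 0.42  0.76 -0.82  2.13  1.69  0.54 -1.17]
side [309.4 190.5] 30 rect [6. 5.] 0
side [330.9 206.5] 107 rect [ 9.2 15.6] 45
side [303.9 209.4] 106 rect [ 9.5 15.2] 74
clock 23.45 pos [0.6131 0.0409 0.1169] F [ 4.5  9.7 -6.5] q [ 0.42  0.76 -0.82  2.13  1.69  0.54 -1.16]
d [-0.0033 -0.0102 -0.0048] w [ 0.0361  0.0028 -0.0789] mm 6 deg 31
```

The TCP path shows that the real knob axis is at about (+4.9, +3.7) mm in my bed frame. I'll finish this turn about that axis and correct the others.

```bash
python3 -m jog '[{"x":0.004,"y":0.008,"z":0.002,"wx":0.036,"wy":0.003,"wz":-0.079},{"x":0.009,"y":0.013,"z":0.004,"wx":0.036,"wy":0.003,"wz":-0.079},{"x":0.009,"y":0.013,"z":0.004,"wx":0.036,"wy":0.003,"wz":-0.079},{"x":0.009,"y":0.013,"z":0.004,"wx":0.036,"wy":0.003,"wz":-0.079},{"x":0.009,"y":0.013,"z":0.004,"wx":0.036,"wy":0.003,"wz":-0.079},{"x":0.009,"y":0.013,"z":0.004,"wx":0.036,"wy":0.003,"wz":-0.079}]';python3 b.py;python3 - <<'E'
from p import *
s,p,r=st();print("t",(TB().inv()*r).as_rotvec(degrees=True).round(1),"mom",np.round(s["moment"],2))
E
```

```text
clock: 24.05
eef_pos: [0.6152, 0.0415, 0.1177]
ee_rot: [0.139, 0.698, 0.684, 0.16]
wrist_force: [-4.9, -0.4, 2.5]
grip_width: 0.0127
grasp_force: 79.0
24.05 bed [ 5.2 81.4 28.2] Fbed [-3.4 -0.   4.3] ang 95.7 grip 12.7 79 q [ 0.43  0.78 -0.87  2.12  1.65  0.59 -1.66]
t [ 0.8  0.  95.7] mom [-0.88  1.03  1.87]
```

```bash
sed -i 's/^bed=.*/O=O+RB.apply([.0049,.0037,0])\n&/' p.py; python3 -m jog '[{"x":0,"y":0,"z":0,"wx":0,"wy":0,"wz":0},{"x":0,"y":0,"z":0,"wx":0,"wy":0,"wz":0},{"x":0,"y":0,"z":0,"wx":0,"wy":0,"wz":0}]' 40;python3 b.py
python3 - <<'E'
from p import *
plan((bed((0,73,80)),TB(-95)),(bed((-62,0,90)),TB()),(bed((-62,0,27)),TB()))
E
```

```text
clock: 24.35
eef_pos: [0.6174, 0.0412, 0.1179]
ee_rot: [0.138, 0.701, 0.681, 0.161]
wrist_force: [-0.2, 0.8, -0.2]
grip_width: 0.0399
grasp_force: 0.0
24.35 bed [ 2.4 77.2 27.4] Fbed [-0.2  0.9 -0.1] ang 96.2 grip 39.9 0 q [ 0.43  0.78 -0.87  2.11  1.65  0.59 -1.67]
clock 24.35 pos [0.6174 0.0412 0.1179] F [-0.2  0.8 -0.2] q [ 0.43  0.78 -0.87  2.11  1.65  0.59 -1.67]
d [-0.048  -0.0123  0.0933] w [-0.0001 -0.0013  0.0036] mm 53 deg 1
d [-0.1565 -0.1678  0.0591] w [-0.1107 -0.009   0.2431] mm 118 deg 96
d [-0.1034 -0.1634 -0.0551] w [-0.1107 -0.009   0.2431] mm 101 deg 96
```

```bash
python3 -m jog '[{"x":-0.021,"y":-0.002,"z":0.045,"wx":0,"wy":0,"wz":0},{"x":-0.06,"y":-0.012,"z":0.11,"wx":0,"wy":0,"wz":0},{"x":-0.157,"y":-0.168,"z":0.06,"wx":-0.1107,"wy":-0.009,"wz":0.2431},{"x":-0.157,"y":-0.168,"z":0.06,"wx":-0.1107,"wy":-0.009,"wz":0.2431},{"x":-0.157,"y":-0.168,"z":0.06,"wx":-0.1107,"wy":-0.009,"wz":0.2431},{"x":-0.157,"y":-0.168,"z":0.06,"wx":-0.1107,"wy":-0.009,"wz":0.2431},{"x":-0.157,"y":-0.168,"z":0.06,"wx":-0.1107,"wy":-0.009,"wz":0.2431},{"x":-0.157,"y":-0.168,"z":0.06,"wx":-0.1107,"wy":-0.009,"wz":0.2431},{"x":-0.157,"y":-0.168,"z":0.06,"wx":-0.1107,"wy":-0.009,"wz":0.2431},{"x":-0.157,"y":-0.168,"z":0.06,"wx":-0.1107,"wy":-0.009,"wz":0.2431},{"x":-0.157,"y":-0.168,"z":0.06,"wx":-0.1107,"wy":-0.009,"wz":0.2431},{"x":-0.157,"y":-0.168,"z":0.06,"wx":-0.1107,"wy":-0.009,"wz":0.2431},{"x":-0.157,"y":-0.168,"z":0.06,"wx":-0.1107,"wy":-0.009,"wz":0.2431},{"x":-0.157,"y":-0.168,"z":0.06,"wx":-0.1107,"wy":-0.009,"wz":0.2431},{"x":-0.157,"y":-0.168,"z":0.06,"wx":-0.1107,"wy":-0.009,"wz":0.2431}]';python3 b.py; python3 k.py
python3 - <<'E'
from p import *
plan((bed((-62,0,27)),TB()))
E
```

```text
clock: 25.85
eef_pos: [0.5387, -0.0426, 0.1475]
ee_rot: [0.217, -0.039, 0.975, 0.008]
wrist_force: [-0.5, 0.7, 0.8]
grip_width: 0.0401
grasp_force: 0.0
25.85 bed [-62.5   0.1  90.2] Fbed [-0.1  0.8  0.9] ang 0.1 grip 40.1 0 q [ 0.52  0.57 -0.64  2.3   1.86  0.29 -0.12]
side [305.7 189. ] 55 rect [ 8. 10.] 90
side [330.9 206.6] 104 rect [ 9.2 15.6] 45
side [303.7 209.4] 105 rect [ 9.5 15.2] 74
  exp L [306.8 188.3] [306.8 187.3] [306.7 186.2]
  exp R [331.2 205.4] [331.1 204.3] [331.1 203.1]
  exp F [304.3 208.1] [303.9 206.4] [303.5 204.6]
top [301.5 182. ] 33 rect [ 4.  10.9] 82
  exp L [302.6 182.7] [302.6 182.2] [302.6 181.6]
  exp R [343.2 188.6] [343.2 188.1] [343.3 187.6]
  exp F [320.3 202.9] [320.2 202.4] [320.2 201.8]
clock 25.95 pos [ 0.5385 -0.0426  0.1473] F [0.1 0.  0.2] q [ 0.52  0.57 -0.64  2.3   1.86  0.29 -0.12]
d [ 0.0545  0.0042 -0.1139] w [0.0001 0.0001 0.0003] mm 63 deg 0
```

```bash
python3 -m jog '[{"x":0.027,"y":0.002,"z":-0.057,"wx":0,"wy":0,"wz":0},{"x":0.045,"y":0.004,"z":-0.095,"wx":0,"wy":0,"wz":0},{"x":0.0545,"y":0.0042,"z":-0.114,"wx":0,"wy":0,"wz":0},{"x":0.0545,"y":0.0042,"z":-0.114,"wx":0,"wy":0,"wz":0}]'>/dev/null;python3 b.py; python3 -m jog '[{"x":0,"y":0,"z":0,"wx":0,"wy":0,"wz":0},{"x":0,"y":0,"z":0,"wx":0,"wy":0,"wz":0},{"x":0,"y":0,"z":0,"wx":0,"wy":0,"wz":0},{"x":0,"y":0,"z":0,"wx":0,"wy":0,"wz":0}]' 0 60 >/dev/null;python3 b.py;python3 - <<'E'
from p import *
for t in(-35,-97):plan((bed((-62,0,27)),TB(t)))
E
```

```text
26.35 bed [-63.1   0.1  25.8] Fbed [-0.9 -0.6  0.1] ang 0.1 grip 40.0 0 q [ 0.54  0.75 -0.71  2.26  2.04  0.44 -0.25]
26.75 bed [-61.9   0.   27.7] Fbed [-0.  -0.2  7.2] ang 0.1 grip 13.4 61 q [ 0.53  0.75 -0.71  2.26  2.04  0.44 -0.25]
clock 26.75 pos [ 0.5655 -0.0405  0.091 ] F [-3.  -0.4  6.5] q [ 0.53  0.75 -0.71  2.26  2.04  0.44 -0.25]
d [ 0.0005 -0.     -0.0014] w [ 0.0413  0.0034 -0.0882] mm 1 deg 35
clock 26.75 pos [ 0.5655 -0.0405  0.091 ] F [-3.  -0.4  6.5] q [ 0.53  0.75 -0.71  2.26  2.04  0.44 -0.25]
d [ 0.0005 -0.     -0.0014] w [ 0.1139  0.0092 -0.2443] mm 1 deg 97
```

```bash
python3 -m jog '[{"x":0.002,"y":0,"z":0.001,"wx":0.0413,"wy":0.0034,"wz":-0.0882},{"x":0.002,"y":0,"z":0.001,"wx":0.0413,"wy":0.0034,"wz":-0.0882},{"x":0.002,"y":0,"z":0.001,"wx":0.0413,"wy":0.0034,"wz":-0.0882},{"x":0.002,"y":0,"z":0.001,"wx":0.0413,"wy":0.0034,"wz":-0.0882},{"x":0.002,"y":0,"z":0.001,"wx":0.1139,"wy":0.0092,"wz":-0.2443},{"x":0.002,"y":0,"z":0.001,"wx":0.1139,"wy":0.0092,"wz":-0.2443},{"x":0.002,"y":0,"z":0.001,"wx":0.1139,"wy":0.0092,"wz":-0.2443},{"x":0.002,"y":0,"z":0.001,"wx":0.1139,"wy":0.0092,"wz":-0.2443},{"x":0.002,"y":0,"z":0.001,"wx":0.1139,"wy":0.0092,"wz":-0.2443},{"x":0.002,"y":0,"z":0.001,"wx":0.1139,"wy":0.0092,"wz":-0.2443},{"x":0.002,"y":0,"z":0.001,"wx":0.1139,"wy":0.0092,"wz":-0.2443},{"x":0.002,"y":0,"z":0.001,"wx":0.1139,"wy":0.0092,"wz":-0.2443},{"x":0.002,"y":0,"z":0.001,"wx":0.1139,"wy":0.0092,"wz":-0.2443},{"x":0.002,"y":0,"z":0.001,"wx":0.1139,"wy":0.0092,"wz":-0.2443}]';python3 b.py;python3 - <<'E'
from p import *
s,p,r=st();print("mom",np.round(s["moment"],2))
E
python3 -m jog '[{"x":0,"y":0,"z":0,"wx":0,"wy":0,"wz":0},{"x":0,"y":0,"z":0,"wx":0,"wy":0,"wz":0},{"x":0,"y":0,"z":0,"wx":0,"wy":0,"wz":0}]' 40 >/dev/null;python3 b.py
python3 - <<'E'
from p import *
plan((bed((-62,0,85)),TB(-97)),(bed((0,-73,90)),TB()),(bed((0,-73,27)),TB()))
E
```

```text
clock: 28.15
eef_pos: [0.5655, -0.0406, 0.0911]
ee_rot: [0.138, 0.701, 0.679, 0.168]
wrist_force: [-5.4, -2.0, 7.0]
grip_width: 0.0129
grasp_force: 85.3
28.15 bed [-61.9  -0.1  27.8] Fbed [-2.1 -1.5  8.7] ang 96.5 grip 12.9 85 q [ 0.74  0.92 -1.09  2.26  1.85  0.75 -1.69]
mom [-1.32  0.88  1.77]
28.45 bed [-61.   -0.2  26.9] Fbed [-0.4  0.1  1.2] ang 97.1 grip 39.9 0 q [ 0.74  0.92 -1.09  2.25  1.85  0.75 -1.7 ]
clock 28.45 pos [ 0.5667 -0.0406  0.0907] F [-0.9 -0.   1. ] q [ 0.74  0.92 -1.09  2.25  1.85  0.75 -1.7 ]
d [-0.0507 -0.0038  0.1045] w [-0.0002  0.0001  0.0002] mm 58 deg 0
d [ 0.0691 -0.1405  0.1659] w [-0.1137 -0.0094  0.2443] mm 114 deg 97
d [ 0.1221 -0.1361  0.0517] w [-0.1137 -0.0094  0.2443] mm 95 deg 97
```

```bash
python3 -m jog '[{"x":-0.021,"y":-0.002,"z":0.044,"wx":0,"wy":0,"wz":0},{"x":-0.051,"y":-0.004,"z":0.105,"wx":0,"wy":0,"wz":0},{"x":-0.02,"y":-0.05,"z":0.16,"wx":0,"wy":0,"wz":0},{"x":0.069,"y":-0.1405,"z":0.166,"wx":-0.1137,"wy":-0.0094,"wz":0.2443},{"x":0.069,"y":-0.1405,"z":0.166,"wx":-0.1137,"wy":-0.0094,"wz":0.2443},{"x":0.069,"y":-0.1405,"z":0.166,"wx":-0.1137,"wy":-0.0094,"wz":0.2443},{"x":0.069,"y":-0.1405,"z":0.166,"wx":-0.1137,"wy":-0.0094,"wz":0.2443},{"x":0.069,"y":-0.1405,"z":0.166,"wx":-0.1137,"wy":-0.0094,"wz":0.2443},{"x":0.069,"y":-0.1405,"z":0.166,"wx":-0.1137,"wy":-0.0094,"wz":0.2443},{"x":0.069,"y":-0.1405,"z":0.166,"wx":-0.1137,"wy":-0.0094,"wz":0.2443},{"x":0.069,"y":-0.1405,"z":0.166,"wx":-0.1137,"wy":-0.0094,"wz":0.2443},{"x":0.069,"y":-0.1405,"z":0.166,"wx":-0.1137,"wy":-0.0094,"wz":0.2443},{"x":0.069,"y":-0.1405,"z":0.166,"wx":-0.1137,"wy":-0.0094,"wz":0.2443},{"x":0.069,"y":-0.1405,"z":0.166,"wx":-0.1137,"wy":-0.0094,"wz":0.2443},{"x":0.069,"y":-0.1405,"z":0.166,"wx":-0.1137,"wy":-0.0094,"wz":0.2443},{"x":0.069,"y":-0.1405,"z":0.166,"wx":-0.1137,"wy":-0.0094,"wz":0.2443},{"x":0.069,"y":-0.1405,"z":0.166,"wx":-0.1137,"wy":-0.0094,"wz":0.2443}]'>/dev/null;python3 b.py
python3 - <<'E'
from p import *
plan((bed((0,-73,27)),TB()))
E
```

```text
30.15 bed [ -0. -73.  90.] Fbed [-0.1 -0.1  1.3] ang 0.2 grip 39.9 0 q [ 0.93  0.81 -1.18  2.08  1.42  0.67  0.54]
clock 30.15 pos [ 0.6012 -0.1108  0.1736] F [-0.6 -0.2  1.1] q [ 0.93  0.81 -1.18  2.08  1.42  0.67  0.54]
d [ 0.0531  0.0043 -0.1142] w [-0.0002  0.      0.0004] mm 63 deg 0
```

```bash
python3 -m jog '[{"x":0.027,"y":0.002,"z":-0.057,"wx":0,"wy":0,"wz":0},{"x":0.045,"y":0.004,"z":-0.095,"wx":0,"wy":0,"wz":0},{"x":0.053,"y":0.0043,"z":-0.114,"wx":0,"wy":0,"wz":0},{"x":0.053,"y":0.0043,"z":-0.114,"wx":0,"wy":0,"wz":0}]'>/dev/null;python3 b.py; python3 -m jog '[{"x":0,"y":0,"z":0,"wx":0,"wy":0,"wz":0},{"x":0,"y":0,"z":0,"wx":0,"wy":0,"wz":0},{"x":0,"y":0,"z":0,"wx":0,"wy":0,"wz":0},{"x":0,"y":0,"z":0,"wx":0,"wy":0,"wz":0}]' 0 60 >/dev/null;python3 b.py;python3 - <<'E'
from p import *
from sim import run,TB if False else run
for t in(-35,-97):plan((bed((0,-73,27)),TB(t)))
E
python3 - <<'E'
from p import *
for t in(-35,-97):plan((bed((0,-73,27)),TB(t)))
E
```

```text
30.55 bed [ -0.9 -72.6  26.2] Fbed [-0.5 -0.3  0.5] ang 0.1 grip 39.7 0 q [ 0.85  0.92 -1.09  2.05  1.59  0.67  0.42]
30.95 bed [  0.5 -72.9  28.1] Fbed [-0.3 -0.4  7.5] ang 0.1 grip 13.1 61 q [ 0.85  0.92 -1.1   2.05  1.59  0.67  0.42]
clock 30.95 pos [ 0.6277 -0.1086  0.1178] F [-3.4 -0.7  6.7] q [ 0.85  0.92 -1.1   2.05  1.59  0.67  0.42]
d [ 0.     -0.0001 -0.0025] w [ 0.0411  0.0036 -0.0881] mm 1 deg 35
clock 30.95 pos [ 0.6277 -0.1086  0.1178] F [-3.4 -0.7  6.7] q [ 0.85  0.92 -1.1   2.05  1.59  0.67  0.42]
d [ 0.     -0.0001 -0.0025] w [ 0.1137  0.0095 -0.2442] mm 1 deg 97  File "<stdin>", line 2
    from sim import run,TB if False else run
                           ^^
SyntaxError: invalid syntax
```

```bash
python3 -m jog '[{"x":0.002,"y":0,"z":0.001,"wx":0.0411,"wy":0.0036,"wz":-0.0881},{"x":0.002,"y":0,"z":0.001,"wx":0.0411,"wy":0.0036,"wz":-0.0881},{"x":0.002,"y":0,"z":0.001,"wx":0.0411,"wy":0.0036,"wz":-0.0881},{"x":0.002,"y":0,"z":0.001,"wx":0.0411,"wy":0.0036,"wz":-0.0881},{"x":0.002,"y":0,"z":0.001,"wx":0.1137,"wy":0.0095,"wz":-0.2442},{"x":0.002,"y":0,"z":0.001,"wx":0.1137,"wy":0.0095,"wz":-0.2442},{"x":0.002,"y":0,"z":0.001,"wx":0.1137,"wy":0.0095,"wz":-0.2442},{"x":0.002,"y":0,"z":0.001,"wx":0.1137,"wy":0.0095,"wz":-0.2442},{"x":0.002,"y":0,"z":0.001,"wx":0.1137,"wy":0.0095,"wz":-0.2442},{"x":0.002,"y":0,"z":0.001,"wx":0.1137,"wy":0.0095,"wz":-0.2442},{"x":0.002,"y":0,"z":0.001,"wx":0.1137,"wy":0.0095,"wz":-0.2442},{"x":0.002,"y":0,"z":0.001,"wx":0.1137,"wy":0.0095,"wz":-0.2442},{"x":0.002,"y":0,"z":0.001,"wx":0.1137,"wy":0.0095,"wz":-0.2442},{"x":0.002,"y":0,"z":0.001,"wx":0.1137,"wy":0.0095,"wz":-0.2442}]'>/dev/null;python3 b.py;python3 - <<'E'
from p import *
s,p,r=st();print("mom",np.round(s["moment"],2))
E
python3 -m jog '[{"x":0,"y":0,"z":0,"wx":0,"wy":0,"wz":0},{"x":0,"y":0,"z":0,"wx":0,"wy":0,"wz":0},{"x":0,"y":0,"z":0,"wx":0,"wy":0,"wz":0}]' 40 >/dev/null;python3 b.py
python3 - <<'E'
from p import *
plan((bed((0,-73,85)),TB(-97)),((.45,-.15,.33),TB(-97)))
E
```

```text
32.35 bed [  0.1 -73.6  28.2] Fbed [-4.4 -1.8 10.1] ang 96.5 grip 12.6 85 q [ 0.88  0.95 -1.15  2.05  1.6   0.73 -1.26]
mom [-1.39  1.14  1.71]
32.65 bed [  1.3 -73.   27.2] Fbed [ 0.3 -0.2  0.9] ang 97.1 grip 39.9 0 q [ 0.88  0.95 -1.15  2.05  1.6   0.72 -1.26]
clock 32.65 pos [ 0.6288 -0.1086  0.1173] F [-0.1 -0.2  0.9] q [ 0.88  0.95 -1.15  2.05  1.6   0.72 -1.26]
d [-0.0511 -0.0041  0.1036] w [-0.0003  0.0001  0.    ] mm 58 deg 0
d [-0.3577 -0.0829  0.4254] w [-0.0003  0.0001  0.    ] mm 281 deg 0
```

```bash
python3 -m jog '[{"x":-0.021,"y":-0.002,"z":0.044,"wx":0,"wy":0,"wz":0},{"x":-0.051,"y":-0.004,"z":0.104,"wx":0,"wy":0,"wz":0},{"x":-0.1,"y":-0.03,"z":0.2,"wx":0,"wy":0,"wz":0},{"x":-0.2,"y":-0.15,"z":0.3,"wx":0,"wy":0,"wz":0},{"x":-0.35,"y":-0.4,"z":0.5,"wx":0,"wy":0,"wz":0},{"x":-0.35,"y":-0.4,"z":0.5,"wx":0,"wy":0,"wz":0},{"x":-0.35,"y":-0.5,"z":0.5,"wx":0,"wy":0,"wz":0},{"x":-0.35,"y":-0.5,"z":0.5,"wx":0,"wy":0,"wz":0},{"x":-0.35,"y":-0.5,"z":0.5,"wx":0,"wy":0,"wz":0},{"x":-0.35,"y":-0.5,"z":0.5,"wx":0,"wy":0,"wz":0}]';python3 k.py
python3 - <<'E'
from h import *
f=lambda im,x,y,w,h,k:cv2.resize(im[y:y+h,x:x+w],None,fx=k,fy=k,interpolation=cv2.INTER_CUBIC)
S=cam("side")[0];T=cam("top")[0]
a=np.hstack([f(S,275,165,90,85,4.4),f(T,280,145,90,85,4.4)]);b=np.hstack([f(S,150,100,320,180,1.2375),f(T,150,80,320,180,1.2375)])
w=min(a.shape[1],b.shape[1]);cv2.imwrite("pics/end.png",np.vstack([a[:,:w],b[:,:w]])[:600,:,::-1])
E
```

```text
clock: 33.65
eef_pos: [0.4525, -0.3616, 0.3688]
ee_rot: [0.137, 0.705, 0.675, 0.168]
wrist_force: [1.1, -0.7, -0.6]
grip_width: 0.0399
grasp_force: 0.0
side [306.1 189.1] 52 rect [11.2  6.3] 63
side [330.5 206.1] 67 rect [13.9  6.7] 63
side [303.8 208.6] 57 rect [12.5  6.7] 63
  exp L [306.8 188.3] [306.8 187.3] [306.7 186.2]
  exp R [331.2 205.4] [331.1 204.3] [331.1 203.1]
  exp F [304.3 208.1] [303.9 206.4] [303.5 204.6]
top [302.1 182.7] 47 rect [11.  6.] 0
top [343.  188.7] 47 rect [12.  6.] 0
top [319.9 202.7] 46 rect [11.  6.] 0
  exp L [302.6 182.7] [302.6 182.2] [302.6 181.6]
  exp R [343.2 188.6] [343.2 188.1] [343.3 187.6]
  exp F [320.3 202.9] [320.2 202.4] [320.2 201.8]
```

View pics/end.png

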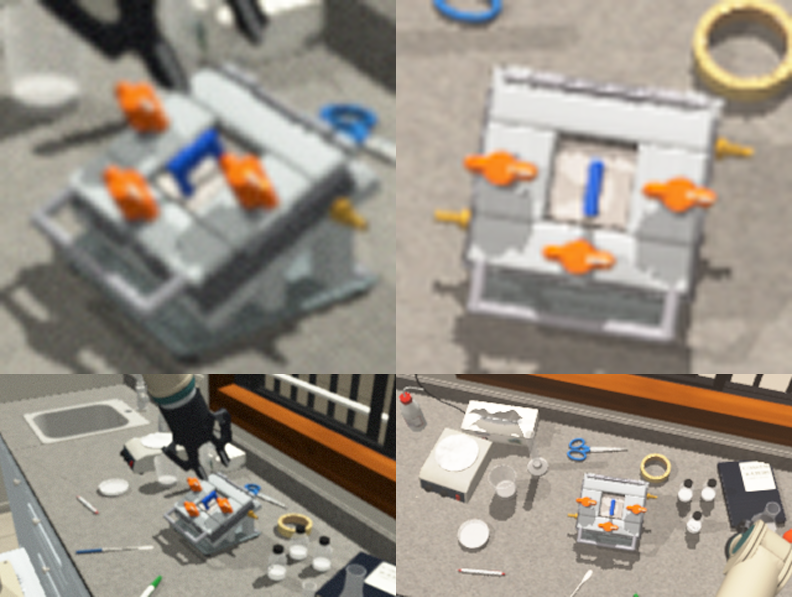

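The picture shows the frame shut, and in the top crop all three knob bars lie parallel to the hinge at (502,168), (680,195) and (580,258). The handle stands through the window and the glassware is where it was.

```bash
python3 -c "
from workcell import ctrl
print(ctrl.sign_off())"
```

```text
the job is handed in; nothing more can be done
None
```

The cassette is seated handle-up in the pocket, the frame was lowered shut by its bar handle, and all three knobs are turned to their locked stops. The glassware still stands where it was, and I handed the job in at about 34 s of the 72 s allowed.

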